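Clean and set the drill clamp

ROBOT

A 6-joint arm with a two-finger parallel gripper is mounted at the origin on a cart in front of the work surface, level with it; the furniture and walls round the work are solid. World frame = base frame: x ahead of the robot, y to its left, z up, the work surface at z = 0. Lengths are in m, angles in degrees, forces in N, time in s.
With the tool pointing down it reaches from about 0.35 to 0.875 m from the base axis. Payload 4.2 kg.
Tool frame: the origin (TCP) lies midway between the tips of the shut fingers; the grasp point (between the pads) lies r.grasp_offset behind it (r.grasp_offset is the distance from the TCP to the grasp point, in m); z points along the fingers, y is the direction in which the jaws open and shut (so a half turn about z gives the same grasp; the last joint's range is limited). The gripper opens to 87 mm and grips with 3 to 60 N. Pads are 19 mm wide; open, the fingers measure 117 mm over their backs; the gripper's body (75 mm by 190 mm) begins 51 mm behind the grasp point.
Start: joints at [-57.834, 22.042, 0.453, 0, -68.411, -14.817], TCP at [0.186, -0.597, 0.223] pointing down, gripper open.
Joint ranges: [-179.83, 179.83], [-69.29, 118.12], [-61.27, 80.66], [-181.25, 117.63], [-171.15, -9.14], [-177.46, 177.46]. Speed limits (degrees/s): [159.86, 159.86, 180, 180, 180, 180].

INTERFACE

Orientations are given as a 3x3 rotation matrix whose columns are the frame's x, y, z axes.
In Python, from station import sense, optics, r gives the robot as it stands. The module is installed in compiled form; this text tells all that it offers.
- The arm moves only by the tool servo_tool, never from a script. Its argument "deltas" is a list of rows, each an object with "slide": the shift along the tool's x, y, z in units of 25 mm (1.0 is 25 mm), a list of three; "spin": the turn about the tool's z in units of 8 degrees (1.0 is 8 degrees). A call has 1 to 10 rows; each row shifts and turns the pose as measured when the row begins, along the tool's axes as they then stand; what a row does not reach is not made up. A row lasts 1/10 s, in which the tool goes at most 50 mm and 8.59 degrees, less where a joint would pass 70% of its speed; a pose out of reach is approached as far as the arm can. A call is refused whole if a number of a shift passes 1 or a number of a turn 1, either way. A call with a gripper value outside its range is refused whole. "gripper" is the closure in counts, from 0 (fully open) to 255 (shut), set as the call begins (left out, the last holds). The fingers move at their own pace and stop on an object; the grip force is fixed at half the most. Time passes only in rows, so rows that do not move let the fingers close. It gives the time, the measured TCP pose, the force and the opening at its end, in the units of the state.
- sense(): the state, without advancing time (a new reading comes with each control period).
- optics.capture(name): name is "side" or "top" or "wrist"; returns a dict with "frame" (420x560x3 uint8, red, green, blue), "camera_matrix" (3x3 intrinsics, pixels), "k1" (the pictures are not rectified: a ray, as slopes to the right and down, at radius r is drawn at 1 + k1 r^2 times it, then the intrinsics apply), "eye" and "rotation" of the camera in the world. Camera axes: x right, y down, z forward; pixel columns grow to the right and rows downward; lengths in m; the calibration is good to about 2 mm. A picture is of the moment at which its call begins. There is no depth.
- r.finish_job(): hands the job in, once; it reports no verdict.
The state is a dict: "time_s": time; "joints": joint angles; "joint_velocities": joint speeds; "effort": joint torques, N m; "tcp_pos": TCP position; "ee_rot": TCP orientation; "wrist_force": force on the tool from outside, world axes, zero at the start; "moment": the same for the moment, N m; "gripper_width": opening from 0.0 (shut) to 1.0 (fully open).
Only numpy, scipy, OpenCV 4.12 (cv2) and the standard library are available. Lean on these libraries where they do the work, as an engineer would, in place of code of your own. Each camera call takes 0.05 s, during which the arm holds its last target.

TASK

With the scraper block, not the fingers, sweep the three metal chips off the flat deck of the drill clamp so that they lie on the desk, and stand the scraper upright on the desk again. Then turn the clamp's thumbscrew clockwise until it seats, back it off a quarter turn so that the drill can just be rolled in its vee, and finish holding it there: the program ends with the fingers still gripping the screw's head. Leave the oil bottle, the screwdriver and the marker pen where they are.

Things in the scene. Friction and masses are not known exactly. Their poses are not given: they have to be found in the camera images.
- clamp: the drill clamp, fixed to the desk: steel base plate 74 (x) x 220 (y) x 15 mm; origin at the centre of its underside, on the desk. Its top from y = -30 to +110 mm is the flat open deck, 15 mm high, with the chips (y = 15 to 85 mm, at most 30 mm off the middle line). At the -y end stands a yoke (see yoke_top); nothing stands beyond the +y end
- yoke_top (a point): centre of the top of the dark yoke, 75 mm above the desk; the yoke is 26 mm (clamp's x) x 72 mm (y) and spans a V-block 46 x 38 mm in which a drill lies along the clamp's x, overhanging the plate on one side; the thumbscrew stands on the yoke here
- deck_end (a point): middle of the deck's open +y edge, 15 mm above the desk; axes as the clamp's
- screw_grip (a point): point on the thumbscrew's axis at the middle of its head's height, 91 mm above the desk; the axis is vertical
- screw_head: the thumbscrew's head: an upright round knurled steel knob, 36 mm diameter, 24 mm tall (79 to 103 mm above the desk), with a small raised index rib on its top along its own -x; origin at the centre of its underside; turns with the screw and does not rise or sink. It can be gripped across at any angle from above
- thumbscrew (a joint): angle of the thumbscrew in rad, growing clockwise as seen from above (tightening). It turns stiffly (about 0.06 N m) and stays where it is left; it seats against a hard stop at 4.0, starts between 1.8 and 3.0, a quarter turn is 1.57
- scraper: the scraper block, 0.08 to 0.17 kg, stands upright on its blade on the desk to the right of the clamp: a grey blade bar 84 mm long (along its x), 22 mm thick (y), 27 mm tall, flat-bottomed, and on top of its middle a black upright handle 26 mm (x) x 22 mm (y), from 26 to 74 mm above the blade's edge; origin at the centre of the blade's bottom edge, z up
- chip_1: a curled chip of bare metal, about 13 mm across and 5 mm tall, lies flat on the deck; origin at the middle of its underside
- chip_2: a second such chip
- chip_3: a third such chip
- oil_bottle: bystander: small oil bottle, 34 mm diameter, 96 mm tall, stands on the desk far left; origin at the centre of its underside
- screwdriver: bystander: screwdriver, 176 mm long, lies on the desk far left; origin at the middle of its underside
- marker_pen: bystander: marker pen, 135 mm long along its y, lies on the desk to the right of the scraper; origin at the middle of its underside
Mind the look-alikes: they are no part of the job. There is more than one size of the clamp; the job needs the larger.

How it is judged (in metres and radians):
On the way, in this order (a step that is already met when the one before it is completed fails the run):
1. all three chips are off the deck, on the desk (height (world z) of each of chip_1, chip_2, chip_3 below 0.011 m), for 0.2 s.
2. the scraper stands upright on the desk, let go (height (world z) of scraper below 0.006 m and angle between scraper's own z axis and vertical below 0.15 rad and contact force between the fingers and scraper below 0.1 N and linear speed of scraper below 0.02 m/s), for 0.2 s.
3. the thumbscrew is seated (value of joint thumbscrew above 3.93 rad), for 0.2 s.
At the end, for the whole second after the job is handed in: the thumbscrew, seated before, stands a quarter turn back (joint 2.17 to 2.69), at rest, its head gripped by the fingers (over 4 N, grasp point within 30 mm of the head's middle); the three chips lie on the desk, none on the deck; the scraper stands upright on the desk (all of step 1 and value of joint thumbscrew between 2.17 and 2.69 rad and velocity of joint thumbscrew between -0.1 and 0.1 rad/s and contact force between the fingers and screw_head above 4 N and distance between the grasp point and screw_grip below 0.03 m and height (world z) of scraper between -0.01 and 0.006 m and angle between scraper's own z axis and vertical below 0.15 rad and height (world z) of each of chip_1, chip_2, chip_3 above -0.01 m); the arm keeps its last pose, push and grip.
It fails at once if a chip is touched with the fingers (contact force between the fingers and chip_1 above 0.3 N or contact force between the fingers and chip_2 above 0.3 N or contact force between the fingers and chip_3 above 0.3 N).
It fails at once if the bottle, the screwdriver or the pen is moved more than 30 mm (distance of any of oil_bottle, screwdriver, marker_pen from where it was at the start of the episode above 0.03 m).
It also fails if it takes over 72 s, if anything falls off the work surface, if the arm or the gripper's body presses on something with over 40 N, if the wrist force passes 120 N, or if a joint passes its speed limit or range.

## Working session

There is one attempt and no reset: what is moved stays moved. The work goes in short steps, Python scripts to look and compute and a tool call to move; the robot and the scene stay as the last step left them, time stands still between calls to the robot, and variables do not carry over. Pictures are saved under pics/ and viewed, and the job is handed in when it is done.

Besides the shell and the picture viewer there is one more tool, called after ">>>" as name([rows], argument=value, ...), one row to a line, values as JSON. servo_tool: Moves the arm, as the interface text tells. Its arguments: {"type":"object","properties":{"deltas":{"type":"array"},"gripper":{"type":"number"}},"required":["deltas"]}

```bash
mkdir -p pics; ls; python3 - <<'E'
from station import sense, optics, r
import cv2
s=sense(); print(s, r.grasp_offset)
for n in ["side","top","wrist"]:
    c=optics.capture(n); cv2.imwrite(f"pics/{n}0.png",c["frame"][:,:,::-1]); print(n,c["camera_matrix"],c["k1"],c["eye"],c["rotation"])
E
```

```text
pics
{'time_s': 0.0, 'joints': array([-5.78340319e+01,  2.20908649e+01,  3.79182571e-01, -2.96624884e-02,
       -6.84078237e+01, -1.48174184e+01]), 'joint_velocities': array([ 0.00024211,  0.04564467, -0.14987673, -0.08982825,  0.01011715,
        0.03704534]), 'effort': array([ 4.58209779e-04, -3.90667140e+01,  1.87406945e+01,  4.21984926e+00,
        1.10422817e-02, -2.02498554e-04]), 'tcp_pos': array([ 0.18622112, -0.59599204,  0.22145266]), 'ee_rot': array([[-9.54565393e-01, -2.98000699e-01, -7.02893965e-04],
       [-2.98001520e-01,  9.54563254e-01,  2.02186078e-03],
       [ 6.84408230e-05,  2.13946180e-03, -9.99997709e-01]]), 'wrist_force': array([-0.08579269,  0.15306775,  0.24848996]), 'moment': array([-0.02340297,  0.06507199, -0.01147043]), 'gripper_width': 0.9975046623072831} 0.0187
side [[443.20394315   0.         281.91335553]
 [  0.         443.20394315 209.93017148]
 [  0.           0.           1.        ]] -0.05628207303524438 [0.05021768 0.855365   0.63866889] [[-0.87064006 -0.22482288  0.4375392 ]
 [-0.49164197  0.42761647 -0.75857256]
 [-0.0165545  -0.87555629 -0.4828324 ]]
top [[423.13593428   0.         276.50028046]
 [  0.         423.13593428 208.43270638]
 [  0.           0.           1.        ]] -0.028312690917129325 [ 0.40946379 -0.01697423  1.35399978] [[-0.00136602 -0.99422526  0.10730451]
 [-0.9999622   0.00227954  0.00839118]
 [-0.00858733 -0.10728899 -0.99419079]]
wrist [[293.35977491   0.         275.74662562]
 [  0.         293.35977491 202.43320431]
 [  0.           0.           1.        ]] -0.05736111217458157 [ 0.1244969  -0.61531568  0.38427444] [[-0.29766267  0.92690753  0.22855932]
 [ 0.95466777  0.28837114  0.07383455]
 [ 0.00252789  0.24017601 -0.97072607]]
```

View pics/top0.png

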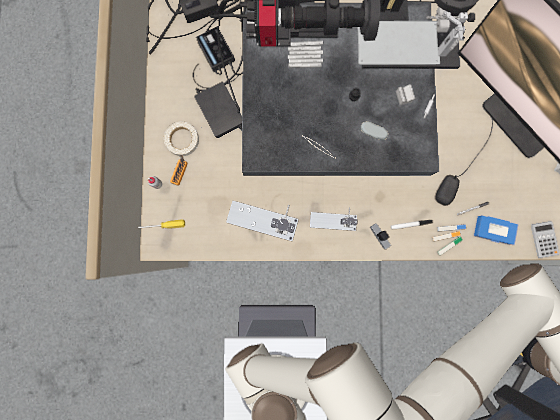

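View pics/side0.png

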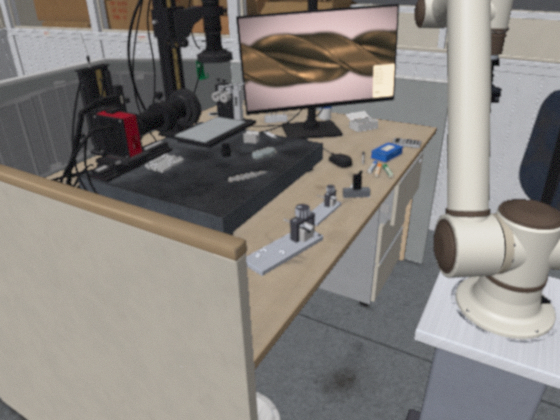

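View pics/wrist0.png

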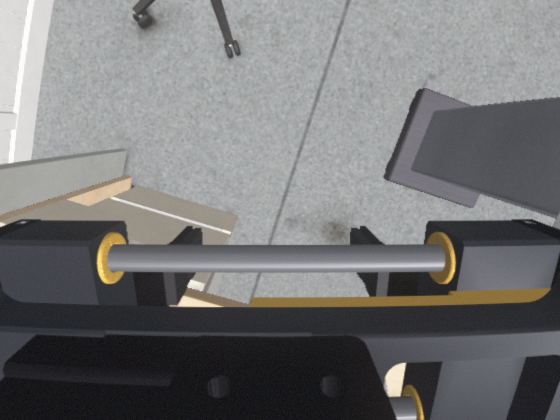

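Candidates: large clamp at top (262,220), small clamp (334,221); scraper (380,236); pen (410,224). Other pens lie further right. I'll take a close crop.

```bash
cat > h.py <<'E'
import numpy as np, cv2
from station import sense, optics, r
def grab(n,name=None,box=None,sc=1):
    c=optics.capture(n)
    if name:
        f=c["frame"][:,:,::-1]
        if box: f=f[box[1]:box[3],box[0]:box[2]]
        cv2.imwrite("pics/"+name,cv2.resize(f,None,fx=sc,fy=sc,interpolation=cv2.INTER_CUBIC))
    return c
def ray(c,p):
    K=c["camera_matrix"];q=np.array([(p[0]-K[0,2])/K[0,0],(p[1]-K[1,2])/K[1,1]])
    u=q.copy()
    for _ in range(20): u=q/(1+c["k1"]*(u@u))
    return c["rotation"]@np.array([u[0],u[1],1])
def atz(c,p,z):
    d=ray(c,p); return c["eye"]+d*(z-c["eye"][2])/d[2]
def proj(c,P):
    v=c["rotation"].T@(np.asarray(P,float)-c["eye"]);u=v[:2]/v[2];u=u*(1+c["k1"]*(u@u))
    K=c["camera_matrix"];return np.array([K[0,0]*u[0]+K[0,2],K[1,1]*u[1]+K[1,2]])
E
python3 - <<'E'
from h import *
grab("top","t1.png",(220,190,440,260),3.6)
grab("side","s1.png",(235,160,395,285),5)
E
```

```text
(no output)
```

View pics/t1.png

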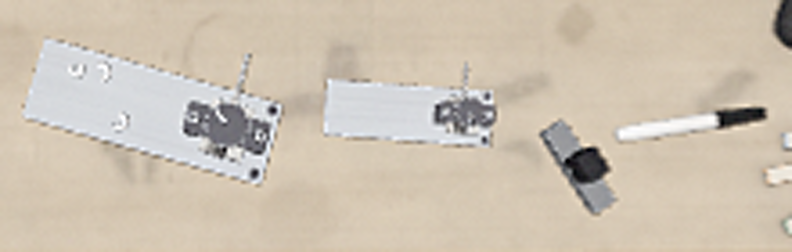

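View pics/s1.png

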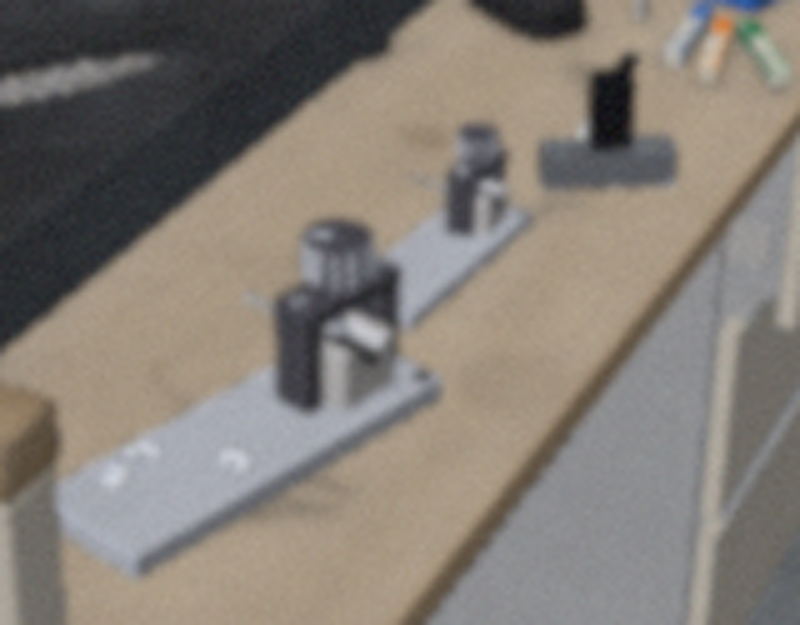

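The larger clamp's plate corners in the crop are about (44,38), (24,117), (282,101) and (262,184). The chips are at (76,69), (104,71) and (121,121), and the scraper is at (578,167) with its handle at (588,163).

```bash
python3 - <<'E'
from h import *
from scipy.optimize import least_squares
c=grab("top"); s=grab("side")
f=lambda p:(p[0]/3.6+220-.36,p[1]/3.6+190-.36)
P=[atz(c,f(p),.015)[:2] for p in [(44,38),(24,117),(282,101),(262,184)]]
# model corners: (+x,+y),(-x,+y),(+x,-y),(-x,-y); fit
M=np.array([[.037,.11],[-.037,.11],[.037,-.11],[-.037,-.11]])
def R(t): return np.array([[np.cos(t),-np.sin(t)],[np.sin(t),np.cos(t)]])
g=lambda q:((M@R(q[2]).T+q[:2])-np.array(P)).ravel()
o=least_squares(g,[.4,.05,-.2]); print("clamp",o.x,np.degrees(o.x[2]),o.fun*1000)
L=lambda w:R(o.x[2]).T@(w[:2]-o.x[:2])
for p in [(76,69),(104,71),(121,121)]:
    w=atz(c,f(p),.017);print("chip",w,L(w))
for p in [(226,122)]: w=atz(c,f(p),.103);print("screw",w,L(w))
for pt in [(558,122),(540,132),(617,206),(597,215)]: print("blade corner z27",atz(c,f(pt),.027))
print("handle",atz(c,f((589,162)),.074))
sf=lambda p:(p[0]/5+235-.4,p[1]/5+160-.4)
for p in [(57,520),(135,577),(440,395)]: w=atz(s,sf(p),.0);print("side corner z0",w,L(w))
w=atz(s,sf((338,237)),.103);print("side screw",w,L(w))
for p in [(542,182),(675,183)]: print("side blade bottom",atz(s,sf(p),0))
for n,p in [("wh",(155,183)),("sd",(175,224))]: print(n,atz(c,p,.0))
print("pen",atz(c,f((620,134)),.006),atz(c,f((765,112)),.006))
print("desk front edge",atz(c,(380,261),0), "left edge",atz(c,(141,230),0),"small clamp",atz(c,f((330,80)),.01),atz(c,f((495,146)),.01))
E
```

```text
clamp [ 0.5167103   0.04027685 -0.26591196] -15.235633299381226 [ 0.54675587 -0.16540443 -0.63851743  2.30290847 -0.75057172 -1.78264251
  0.84233328 -0.35486152]
chip [0.55283249 0.10802916 0.017     ] [0.01704803 0.07486356]
chip [0.55099941 0.08325696 0.017     ] [0.02178925 0.05048031]
chip [0.50671813 0.06803342 0.017     ] [-0.0169351   0.02415518]
screw [ 0.49946941 -0.02388311  0.103     ] [ 0.00022562 -0.06643567]
blade corner z27 [ 0.50429033 -0.31397247  0.027     ]
blade corner z27 [ 0.4955931  -0.29803864  0.027     ]
blade corner z27 [ 0.43112728 -0.36338093  0.027     ]
blade corner z27 [ 0.42340077 -0.34578286  0.027     ]
handle [ 0.4672256  -0.32864448  0.074     ]
side corner z0 [0.57289228 0.13061893 0.        ] [0.03046644 0.10193087]
side corner z0 [0.51494783 0.15149734 0.        ] [-0.03092807  0.10684829]
side corner z0 [ 0.45512097 -0.06074361  0.        ] [-0.03287756 -0.11365494]
side screw [ 0.49773173 -0.02348285  0.103     ] [-0.00155617 -0.06650613]
side blade bottom [ 0.50312256 -0.3169177   0.        ]
side blade bottom [ 0.42857217 -0.35445323  0.        ]
wh [0.639794  0.3899319 0.       ]
sd [0.50596727 0.32115065 0.        ]
pen [ 0.4950034  -0.37339113  0.006     ] [ 0.51420946 -0.50307339  0.006     ]
desk front edge [ 0.38692004 -0.33405571  0.        ] left edge [0.48676529 0.43080105 0.        ] small clamp [ 0.54326403 -0.11666582  0.01      ] [ 0.48442742 -0.26161609  0.01      ]
```

```bash
cat >> h.py <<'E'
def yaw(s): return np.degrees(np.arctan2(s["ee_rot"][1,0],s["ee_rot"][0,0]))
def plan(xyz,yw,n):
    s=sense();p=s["tcp_pos"].copy();t=yaw(s);dy=(yw-t+180)%360-180
    print("t",round(s["time_s"],2),"tcp",p.round(4),"yaw",round(t,1),"w",round(s["gripper_width"],3),"F",s["wrist_force"].round(1),"M",s["moment"].round(2),"j",s["joints"].round(0))
    d=(np.array(xyz)-p)/n
    for i in range(n):
        a=np.radians(t+dy*i/n);X=np.array([np.cos(a),np.sin(a),0]);Y=np.array([np.sin(a),-np.cos(a),0])
        print([round(float(v),2) for v in (d@X/.025,d@Y/.025,-d[2]/.025,-dy/n/8)])
E
python3 - <<'E'
from h import *
plan((.465,-.331,.15),-56.3,16)
E
```

```text
t 0.35 tcp [ 0.1863 -0.5964  0.2223] yaw -162.7 w 0.998 F [ 0.5 -0.1  0.9] M [ 0.06 -0.01  0.03] j [-58.  22.   0.  -0. -68. -15.]
[-0.86, 0.43, 0.18, -0.83]
[-0.91, 0.32, 0.18, -0.83]
[-0.94, 0.22, 0.18, -0.83]
[-0.96, 0.11, 0.18, -0.83]
[-0.96, -0.01, 0.18, -0.83]
[-0.95, -0.12, 0.18, -0.83]
[-0.94, -0.23, 0.18, -0.83]
[-0.9, -0.33, 0.18, -0.83]
[-0.86, -0.44, 0.18, -0.83]
[-0.8, -0.53, 0.18, -0.83]
[-0.73, -0.62, 0.18, -0.83]
[-0.66, -0.7, 0.18, -0.83]
[-0.57, -0.77, 0.18, -0.83]
[-0.48, -0.83, 0.18, -0.83]
[-0.38, -0.88, 0.18, -0.83]
[-0.27, -0.92, 0.18, -0.83]
```

>>> servo_tool([
  {"slide": [-0.86,0.43,0.1],"spin": -0.83},
  {"slide": [-0.91,0.32,0.1],"spin": -0.83},
  {"slide": [-0.94,0.22,0.1],"spin": -0.83},
  {"slide": [-0.96,0.11,0.1],"spin": -0.83},
  {"slide": [-0.96,0,0.1],"spin": -0.83},
  {"slide": [-0.95,-0.12,0.1],"spin": -0.83},
  {"slide": [-0.94,-0.23,0.1],"spin": -0.83},
  {"slide": [-0.9,-0.33,0.1],"spin": -0.83},
], gripper=0)

```text
time_s: 1.15
tcp_pos: [0.3264, -0.4588, 0.2013]
ee_rot: [[-0.305, -0.952, 0.0], [-0.952, 0.305, -0.0], [0.0, -0.0, -1.0]]
wrist_force: [1.4, -0.6, -0.6]
gripper_width: 0.994
```

```bash
python3 - <<'E'
from h import *
plan((.465,-.331,.15),-56.3,10)
E
```

```text
t 1.15 tcp [ 0.3264 -0.4588  0.2013] yaw -107.7 w 0.994 F [ 1.4 -0.6 -0.6] M [-0.01  0.08 -0.04] j [-38.  17. -10.   0. -63.  20.]
[-0.66, -0.37, 0.21, -0.64]
[-0.62, -0.43, 0.21, -0.64]
[-0.58, -0.48, 0.21, -0.64]
[-0.53, -0.53, 0.21, -0.64]
[-0.48, -0.58, 0.21, -0.64]
[-0.43, -0.62, 0.21, -0.64]
[-0.37, -0.66, 0.21, -0.64]
[-0.31, -0.69, 0.21, -0.64]
[-0.25, -0.71, 0.21, -0.64]
[-0.18, -0.73, 0.21, -0.64]
```

>>> servo_tool([
  {"slide": [-0.66,-0.37,0.15],"spin": -0.64},
  {"slide": [-0.62,-0.43,0.15],"spin": -0.64},
  {"slide": [-0.58,-0.48,0.15],"spin": -0.64},
  {"slide": [-0.53,-0.53,0.15],"spin": -0.64},
  {"slide": [-0.48,-0.58,0.15],"spin": -0.64},
  {"slide": [-0.43,-0.62,0.15],"spin": -0.64},
  {"slide": [-0.37,-0.66,0.15],"spin": -0.64},
  {"slide": [-0.31,-0.69,0.15],"spin": -0.64},
  {"slide": [-0.25,-0.71,0.15],"spin": -0.64},
  {"slide": [-0.18,-0.73,0.15],"spin": -0.64},
])

```text
time_s: 2.15
tcp_pos: [0.4691, -0.3222, 0.1637]
ee_rot: [[0.585, -0.811, 0.003], [-0.811, -0.585, -0.002], [0.003, -0.001, -1.0]]
wrist_force: [0.4, -0.4, -0.1]
gripper_width: 0.999
```

```bash
python3 - <<'E'
from h import *
plan((.465,-.331,.15),-56.3,1)
c=grab("wrist","w1.png"); 
for z in (0,.027,.074):print(z,proj(c,(.465,-.331,z)))
E
```

```text
t 2.15 tcp [ 0.4691 -0.3222  0.1637] yaw -54.2 w 0.999 F [ 0.4 -0.4 -0.1] M [-0.03  0.13 -0.04] j [-18.  19. -13.   0. -58.  54.]
[0.19, 0.34, 0.55, 0.26]
0 [284.03227617 185.14976101]
0.027 [284.69515958 189.81627384]
0.074 [286.16798951 200.19261468]
```

View pics/w1.png

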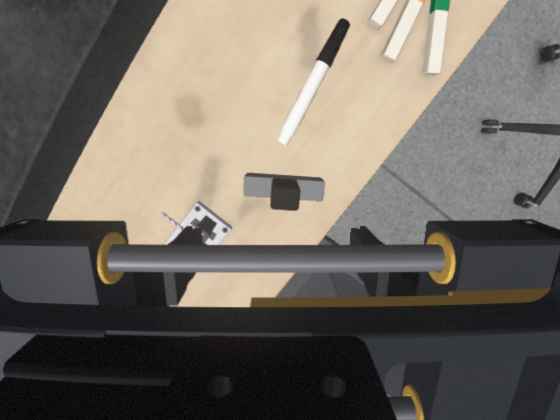

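```bash
python3 - <<'E'
from h import *
c=grab("wrist","w2.png",(225,155,345,235),6.6)
np.save("/tmp/c.npy",c,allow_pickle=True)
E
```

```text
(no output)
```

View pics/w2.png

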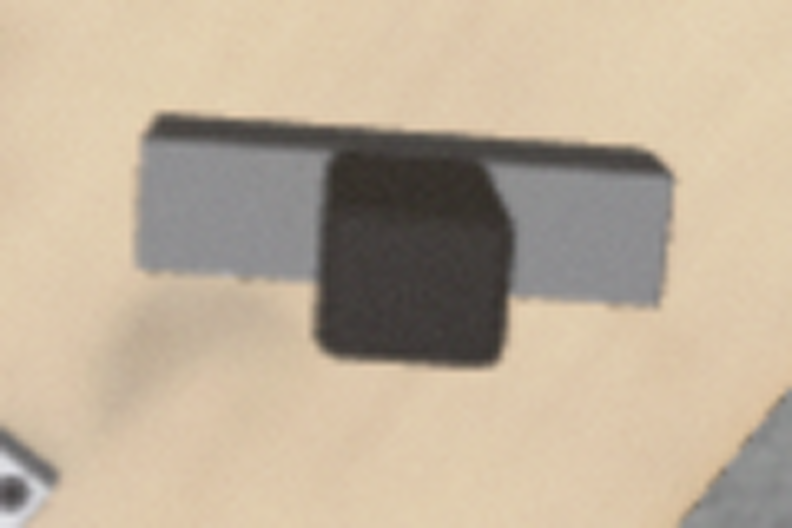

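```bash
python3 - <<'E'
from h import *
c=np.load("/tmp/c.npy",allow_pickle=True).item()
f=lambda p:(p[0]/6.6+225-.4,p[1]/6.6+155-.4)
b=np.array([atz(c,f(p),.027) for p in [(145,137),(137,270),(671,175),(658,305)]]);h=np.array([atz(c,f(p),.074) for p in [(325,212),(512,228),(500,365),(315,350)]])
print(b.mean(0),h.mean(0)); d=b[2]+b[3]-b[0]-b[1];print(np.degrees(np.arctan2(-d[1],-d[0])),np.linalg.norm(d)/2); d=h[1]+h[2]-h[0]-h[3];print(np.degrees(np.arctan2(-d[1],-d[0])),np.linalg.norm(d)/2)
yw=np.degrees(np.arctan2(-d[1],-d[0]))-90
plan(((b.mean(0)+h.mean(0))[0]/2,(b.mean(0)+h.mean(0))[1]/2,.033),-56.3,8)
E
```

```text
[ 0.46688015 -0.33153074  0.027     ] [ 0.4669979  -0.33143207  0.074     ]
32.02200141160734 0.082575713550653
31.1927008367866 0.02494319231702902
t 2.25 tcp [ 0.4697 -0.3215  0.1633] yaw -54.3 w 0.999 F [-0.2  0.6 -0.6] M [ 0.03  0.17 -0.05] j [-18.  19. -13.   0. -58.  54.]
[0.03, 0.04, 0.65, 0.03]
[0.03, 0.04, 0.65, 0.03]
[0.03, 0.04, 0.65, 0.03]
[0.03, 0.04, 0.65, 0.03]
[0.03, 0.04, 0.65, 0.03]
[0.03, 0.04, 0.65, 0.03]
[0.03, 0.04, 0.65, 0.03]
[0.03, 0.04, 0.65, 0.03]
```

>>> servo_tool([
  {"slide": [0.13,0.16,0.7],"spin": 0.25},
  {"slide": [0.13,0.16,0.7],"spin": 0.24},
  {"slide": [0,0,0.7],"spin": 0},
  {"slide": [0,0,0.7],"spin": 0},
])

```text
time_s: 2.65
tcp_pos: [0.4687, -0.3337, 0.0952]
ee_rot: [[0.521, -0.853, 0.01], [-0.853, -0.521, -0.005], [0.009, -0.006, -1.0]]
wrist_force: [0.4, 0.4, 0.6]
gripper_width: 0.997
```

```bash
python3 - <<'E'
from h import *
plan((.467,-.3315,.036),-58.2,4)
E
```

```text
t 2.65 tcp [ 0.4687 -0.3337  0.0952] yaw -58.6 w 0.997 F [0.4 0.4 0.6] M [-0.06  0.18 -0.  ] j [-19.  24. -17.   0. -49.  51.]
[-0.03, 0.0, 0.59, -0.01]
[-0.03, 0.0, 0.59, -0.01]
[-0.03, 0.0, 0.59, -0.01]
[-0.03, 0.0, 0.59, -0.01]
```

>>> servo_tool([
  {"slide": [-0.03,0,0.62],"spin": 0},
  {"slide": [-0.03,0,0.62],"spin": 0},
  {"slide": [-0.03,0,0.6],"spin": 0},
  {"slide": [-0.03,0,0.5],"spin": 0},
  {"slide": [0,0,0],"spin": 0},
])

```text
time_s: 3.15
tcp_pos: [0.4643, -0.3333, 0.033]
ee_rot: [[0.513, -0.858, 0.006], [-0.858, -0.513, -0.004], [0.007, -0.003, -1.0]]
wrist_force: [-1.5, 0.7, -0.1]
gripper_width: 1.0
```

```bash
python3 - <<'E'
from h import *
plan((.467,-.3315,.036),-58.2,1); print(sense()["ee_rot"].round(4))
c=grab("wrist","w3.png",(100,120,460,330),2.2)
E
```

```text
t 3.15 tcp [ 0.4643 -0.3333  0.033 ] yaw -59.1 w 1.0 F [-1.5  0.7 -0.1] M [0.05 0.13 0.03] j [-19.  28. -21.   0. -41.  50.]
[-0.01, -0.13, -0.12, -0.12]
[[ 0.5131 -0.8583  0.0058]
 [-0.8583 -0.5131 -0.0041]
 [ 0.0065 -0.0029 -1.    ]]
```

View pics/w3.png

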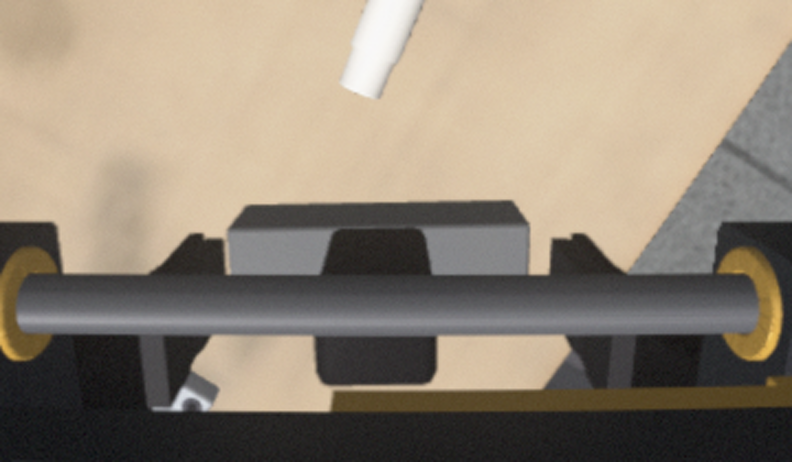

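The handle sits centred between the open fingers, with the blade below them. Closing.

>>> servo_tool([
  {"slide": [0,-0.12,-0.1],"spin": -0.1},
  {"slide": [0,0,0],"spin": 0},
  {"slide": [0,0,0],"spin": 0},
  {"slide": [0,0,0],"spin": 0},
  {"slide": [0,0,0],"spin": 0},
  {"slide": [0,0,0],"spin": 0},
  {"slide": [0,0,0],"spin": 0},
  {"slide": [0,0,0],"spin": 0},
], gripper=255)

```text
time_s: 4.0
tcp_pos: [0.4701, -0.3331, 0.0405]
ee_rot: [[0.526, -0.85, 0.014], [-0.85, -0.527, -0.008], [0.014, -0.008, -1.0]]
wrist_force: [0.0, 0.4, 0.2]
gripper_width: 0.355
```

```bash
python3 - <<'E'
from h import *
plan((.467,-.3315,.036),-58.2,1); print(sense()["ee_rot"].round(4))
E
```

```text
t 4.0 tcp [ 0.4701 -0.3331  0.0405] yaw -58.2 w 0.355 F [0.  0.4 0.2] M [-0.16  0.31  0.01] j [-19.  28. -20.   0. -41.  51.]
[-0.12, 0.07, 0.18, -0.0]
[[ 0.5264 -0.8501  0.0141]
 [-0.8501 -0.5266 -0.008 ]
 [ 0.0142 -0.0078 -0.9999]]
```

>>> servo_tool([
  {"slide": [0,0,0],"spin": 0},
  {"slide": [0,0,0],"spin": 0},
])

```text
time_s: 4.2
tcp_pos: [0.4697, -0.3333, 0.0405]
ee_rot: [[0.527, -0.85, 0.013], [-0.85, -0.527, -0.008], [0.014, -0.007, -1.0]]
wrist_force: [0.5, -0.0, 1.7]
gripper_width: 0.297
```

```bash
python3 - <<'E'
from h import *
plan((.467,-.3315,.09),-58.2,1); print(sense()["ee_rot"].round(4))
c=grab("wrist","w4.png",(100,120,460,330),2.2)
E
```

```text
t 4.2 tcp [ 0.4697 -0.3333  0.0405] yaw -58.2 w 0.297 F [ 0.5 -0.   1.7] M [0.08 0.15 0.01] j [-19.  28. -20.   0. -41.  51.]
[-0.12, 0.05, -1.98, -0.0]
[[ 0.5265 -0.8501  0.013 ]
 [-0.8501 -0.5266 -0.008 ]
 [ 0.0136 -0.0069 -0.9999]]
```

View pics/w4.png

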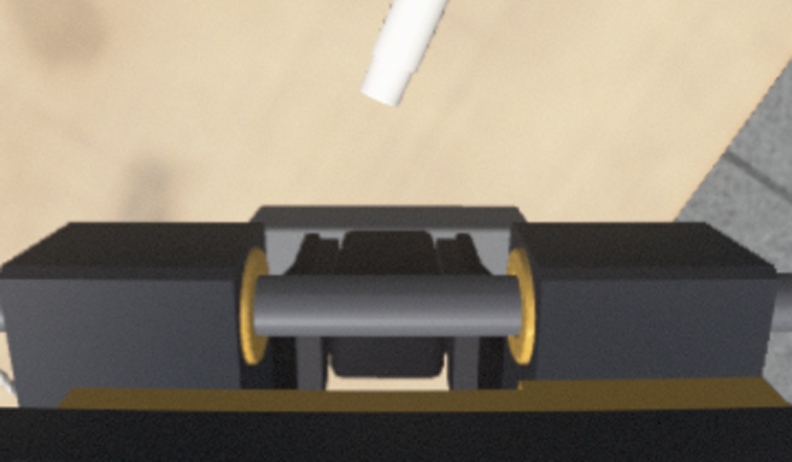

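The grip is firm at 26 mm, with the blade square to the jaws. Lift.

>>> servo_tool([
  {"slide": [0,0,-0.5],"spin": 0},
  {"slide": [0,0,-0.9],"spin": 0},
  {"slide": [0,0,-1],"spin": 0},
  {"slide": [0,0,-1],"spin": 0},
  {"slide": [0,0,-1],"spin": 0},
  {"slide": [0,0,-0.9],"spin": 0},
  {"slide": [0,0,-0.4],"spin": 0},
])

```text
time_s: 4.95
tcp_pos: [0.4658, -0.3306, 0.1884]
ee_rot: [[0.525, -0.851, 0.008], [-0.851, -0.525, -0.004], [0.007, -0.004, -1.0]]
wrist_force: [0.6, 0.3, -0.6]
gripper_width: 0.291
```

```bash
python3 - <<'E'
from h import *
plan((.516,.037,.17),-105.2,20); print(sense()["ee_rot"].round(4))
E
```

```text
t 4.95 tcp [ 0.4658 -0.3306  0.1884] yaw -58.3 w 0.291 F [ 0.6  0.3 -0.6] M [-0.03  0.07  0.03] j [-19.  18. -11.   0. -61.  51.]
[-0.57, -0.47, 0.04, 0.29]
[-0.59, -0.45, 0.04, 0.29]
[-0.61, -0.42, 0.04, 0.29]
[-0.63, -0.4, 0.04, 0.29]
[-0.64, -0.37, 0.04, 0.29]
[-0.66, -0.35, 0.04, 0.29]
[-0.67, -0.32, 0.04, 0.29]
[-0.68, -0.29, 0.04, 0.29]
[-0.69, -0.26, 0.04, 0.29]
[-0.7, -0.23, 0.04, 0.29]
[-0.71, -0.2, 0.04, 0.29]
[-0.72, -0.18, 0.04, 0.29]
[-0.73, -0.15, 0.04, 0.29]
[-0.73, -0.12, 0.04, 0.29]
[-0.74, -0.09, 0.04, 0.29]
[-0.74, -0.06, 0.04, 0.29]
[-0.74, -0.03, 0.04, 0.29]
[-0.74, 0.0, 0.04, 0.29]
[-0.74, 0.04, 0.04, 0.29]
[-0.74, 0.07, 0.04, 0.29]
[[ 0.5254 -0.8508  0.0077]
 [-0.8508 -0.5255 -0.0039]
 [ 0.0074 -0.0045 -1.    ]]
```

>>> servo_tool([
  {"slide": [-0.57,-0.47,0.02],"spin": 0.3},
  {"slide": [-0.59,-0.45,0.02],"spin": 0.3},
  {"slide": [-0.61,-0.42,0.02],"spin": 0.3},
  {"slide": [-0.63,-0.4,0.02],"spin": 0.3},
  {"slide": [-0.64,-0.37,0.02],"spin": 0.3},
  {"slide": [-0.66,-0.35,0.02],"spin": 0.3},
  {"slide": [-0.67,-0.32,0.02],"spin": 0.3},
  {"slide": [-0.68,-0.29,0.02],"spin": 0.3},
  {"slide": [-0.69,-0.26,0.02],"spin": 0.3},
  {"slide": [-0.7,-0.23,0.02],"spin": 0.3},
])

```text
time_s: 5.95
tcp_pos: [0.4905, -0.1409, 0.1823]
ee_rot: [[0.11, -0.994, 0.005], [-0.994, -0.11, -0.0], [0.001, -0.005, -1.0]]
wrist_force: [-0.7, 0.5, -1.0]
gripper_width: 0.296
```

```bash
python3 - <<'E'
from h import *
plan((.516,.037,.15),-105.2,10)
E
```

```text
t 5.95 tcp [ 0.4905 -0.1409  0.1823] yaw -83.7 w 0.296 F [-0.7  0.5 -1. ] M [ 0.01  0.12 -0.02] j [  2.  13. -19.   0. -58.   4.]
[-0.7, -0.18, 0.13, 0.27]
[-0.7, -0.15, 0.13, 0.27]
[-0.71, -0.13, 0.13, 0.27]
[-0.71, -0.1, 0.13, 0.27]
[-0.71, -0.07, 0.13, 0.27]
[-0.72, -0.05, 0.13, 0.27]
[-0.72, -0.02, 0.13, 0.27]
[-0.72, 0.01, 0.13, 0.27]
[-0.72, 0.03, 0.13, 0.27]
[-0.72, 0.06, 0.13, 0.27]
```

>>> servo_tool([
  {"slide": [-0.7,-0.18,0.05],"spin": 0.27},
  {"slide": [-0.7,-0.15,0.05],"spin": 0.27},
  {"slide": [-0.71,-0.13,0.05],"spin": 0.27},
  {"slide": [-0.71,-0.1,0.05],"spin": 0.27},
  {"slide": [-0.71,-0.07,0.05],"spin": 0.27},
  {"slide": [-0.72,-0.05,0.05],"spin": 0.27},
  {"slide": [-0.72,-0.02,0.05],"spin": 0.27},
  {"slide": [-0.72,0,0.05],"spin": 0.27},
  {"slide": [-0.6,0.03,0.1],"spin": 0.27},
  {"slide": [-0.4,0.06,0.1],"spin": 0.2},
])

```text
time_s: 6.95
tcp_pos: [0.5107, 0.0349, 0.1636]
ee_rot: [[-0.271, -0.963, -0.005], [-0.963, 0.271, 0.002], [-0.001, 0.005, -1.0]]
wrist_force: [0.0, -0.2, -1.4]
gripper_width: 0.294
```

```bash
python3 - <<'E'
from h import *
plan((.516,.037,.10),-105.2,4)
grab("top","t2.png",(200,170,330,260),6)
grab("side","s2.png",(235,160,395,285),5)
E
```

```text
t 6.95 tcp [0.5107 0.0349 0.1636] yaw -105.7 w 0.294 F [ 0.  -0.2 -1.4] M [-0.04  0.08  0.05] j [ 22.  14. -20.  -0. -56. -38.]
[-0.03, -0.04, 0.64, -0.02]
[-0.03, -0.05, 0.64, -0.02]
[-0.03, -0.05, 0.64, -0.02]
[-0.03, -0.05, 0.64, -0.02]
```

View pics/s2.png

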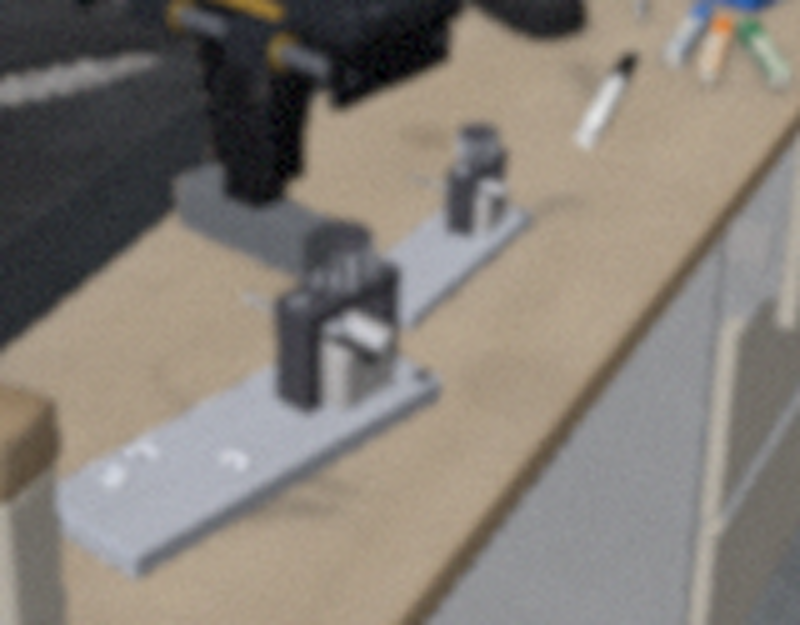

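View pics/t2.png

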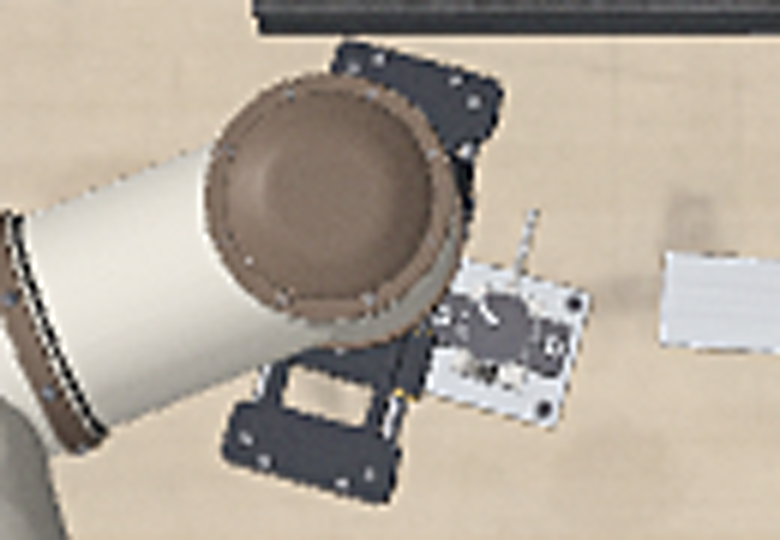

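>>> servo_tool([
  {"slide": [-0.05,-0.07,0.5],"spin": -0.03},
  {"slide": [-0.05,-0.07,0.7],"spin": -0.03},
  {"slide": [-0.04,-0.06,0.8],"spin": 0},
  {"slide": [0,0,0.6],"spin": 0},
  {"slide": [0,0,0.2],"spin": 0},
])

```text
time_s: 7.55
tcp_pos: [0.5153, 0.0348, 0.089]
ee_rot: [[-0.259, -0.966, -0.006], [-0.966, 0.259, 0.002], [-0.001, 0.007, -1.0]]
wrist_force: [-0.4, 0.6, -1.8]
gripper_width: 0.294
```

```bash
python3 - <<'E'
from h import *
plan((.516,.037,.057),-105.2,2);print(sense()["ee_rot"][2])
grab("side","s3.png",(235,160,395,285),5)
E
```

```text
t 7.55 tcp [0.5153 0.0348 0.089 ] yaw -105.0 w 0.294 F [-0.4  0.6 -1.8] M [ 0.    0.13 -0.04] j [ 22.  20. -25.  -0. -46. -36.]
[-0.05, -0.0, 0.64, 0.01]
[-0.05, -0.0, 0.64, 0.01]
[-7.87359645e-04  6.53594907e-03 -9.99978330e-01]
```

View pics/s3.png

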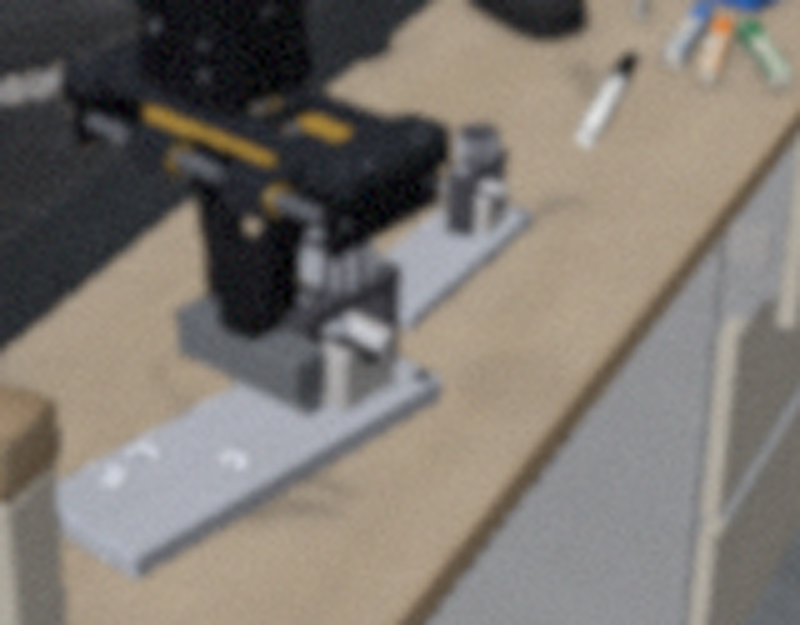

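```bash
python3 - <<'E'
from h import *
s=sense();c=grab("side");T=s["tcp_pos"];R=s["ee_rot"];X,Y=R[:,0],R[:,1]
C=T-.003*X; C[2]=T[2]-.0405
for a in(1,-1):
    for b in (0,.027):
        p=C-.011*X+a*.042*Y; p[2]+=b; q=proj(c,p);print(a,b,p.round(3),((q-[235,160])*5).round(0))
# clamp pts
t=np.radians(-15.24);Rc=np.array([[np.cos(t),-np.sin(t)],[np.sin(t),np.cos(t)]])
for l in [(-.037,.11),(.037,.11),(-.037,-.11)]:
    w=Rc@np.array(l)+[.5167,.0403];print(l,((proj(c,[*w,.015])-[235,160])*5).round(0))
E
```

```text
1 0 [0.478 0.059 0.049] [294. 414.]
1 0.027 [0.478 0.059 0.076] [293. 367.]
-1 0 [0.559 0.037 0.048] [173. 354.]
-1 0.027 [0.559 0.037 0.075] [172. 308.]
(-0.037, 0.11) [136. 558.]
(0.037, 0.11) [ 32. 495.]
(-0.037, -0.11) [440. 375.]
```

>>> servo_tool([
  {"slide": [-0.05,0,0.5],"spin": 0},
  {"slide": [-0.05,0,0.4],"spin": 0},
  {"slide": [0,0,0.25],"spin": 0},
  {"slide": [0,0,0],"spin": 0},
])

```text
time_s: 8.05
tcp_pos: [0.5186, 0.0374, 0.0624]
ee_rot: [[-0.259, -0.966, 0.0], [-0.966, 0.259, 0.004], [-0.004, 0.001, -1.0]]
wrist_force: [0.9, -0.1, -1.6]
gripper_width: 0.293
```

```bash
python3 - <<'E'
from h import *
plan((.516,.037,.057),-105.2,2);print(sense()["ee_rot"][2])
E
```

```text
t 8.05 tcp [0.5186 0.0374 0.0624] yaw -105.0 w 0.293 F [ 0.9 -0.1 -1.6] M [-0.01  0.09  0.  ] j [ 22.  22. -26.  -0. -42. -37.]
[0.02, 0.05, 0.11, 0.01]
[0.02, 0.05, 0.11, 0.01]
[-3.71676939e-03  5.43705747e-04 -9.99992945e-01]
```

>>> servo_tool([
  {"slide": [0,0,0.15],"spin": 0},
  {"slide": [0,0,0.08],"spin": 0},
])

```text
time_s: 8.25
tcp_pos: [0.5195, 0.0376, 0.0574]
ee_rot: [[-0.258, -0.966, 0.003], [-0.966, 0.258, 0.004], [-0.005, -0.001, -1.0]]
wrist_force: [-0.8, 1.0, -1.8]
gripper_width: 0.297
```

```bash
python3 - <<'E'
from h import *
plan((.549,.158,.0565),-105.2,15);print(sense()["ee_rot"][2])
E
```

```text
t 8.25 tcp [0.5195 0.0376 0.0574] yaw -105.0 w 0.297 F [-0.8  1.  -1.8] M [ 0.    0.08 -0.07] j [ 22.  23. -26.  -0. -41. -37.]
[-0.33, 0.01, 0.0, 0.0]
[-0.33, 0.01, 0.0, 0.0]
[-0.33, 0.01, 0.0, 0.0]
[-0.33, 0.01, 0.0, 0.0]
[-0.33, 0.01, 0.0, 0.0]
[-0.33, 0.01, 0.0, 0.0]
[-0.33, 0.01, 0.0, 0.0]
[-0.33, 0.01, 0.0, 0.0]
[-0.33, 0.01, 0.0, 0.0]
[-0.33, 0.01, 0.0, 0.0]
[-0.33, 0.01, 0.0, 0.0]
[-0.33, 0.01, 0.0, 0.0]
[-0.33, 0.01, 0.0, 0.0]
[-0.33, 0.01, 0.0, 0.0]
[-0.33, 0.01, 0.0, 0.0]
[-0.00480294 -0.00143746 -0.99998743]
```

>>> servo_tool([
  {"slide": [-0.25,0,0.02],"spin": 0},
  {"slide": [-0.3,0,0],"spin": 0},
  {"slide": [-0.3,0,0],"spin": 0},
  {"slide": [-0.3,0,0],"spin": 0},
])

```text
time_s: 8.65
tcp_pos: [0.5278, 0.0671, 0.0576]
ee_rot: [[-0.259, -0.966, 0.004], [-0.966, 0.259, 0.005], [-0.005, -0.003, -1.0]]
wrist_force: [0.2, -0.6, -1.6]
gripper_width: 0.292
```

```bash
python3 - <<'E'
from h import *
plan((.549,.158,.0565),-105.2,1);print(sense()["ee_rot"][2])
grab("side","s4.png",(235,160,395,285),5)
E
```

```text
t 8.65 tcp [0.5278 0.0671 0.0576] yaw -105.0 w 0.292 F [ 0.2 -0.6 -1.6] M [-0.03  0.08  0.02] j [ 25.  23. -25.  -0. -42. -39.]
[-3.73, 0.12, 0.04, 0.02]
[-0.00543464 -0.00253443 -0.99998202]
```

View pics/s4.png

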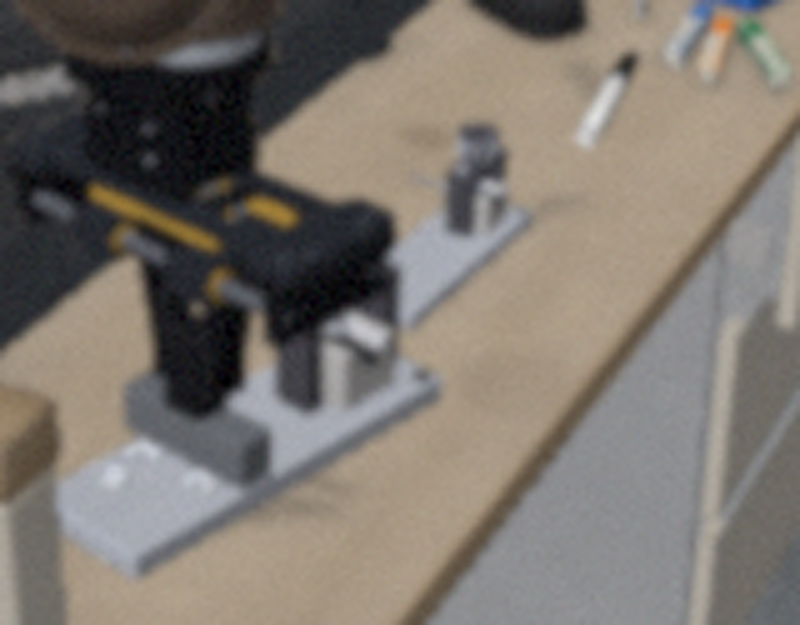

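The blade is on the deck and pushing the near chip, now at about (200,478). Keep sweeping.

>>> servo_tool([
  {"slide": [-0.3,0,0.02],"spin": 0},
  {"slide": [-0.3,0,0.02],"spin": 0},
  {"slide": [-0.3,0.02,0.02],"spin": 0},
  {"slide": [-0.3,0.02,0],"spin": 0},
  {"slide": [-0.3,0.02,0],"spin": 0},
  {"slide": [-0.3,0.02,0],"spin": 0},
])

```text
time_s: 9.3
tcp_pos: [0.5382, 0.1141, 0.0573]
ee_rot: [[-0.257, -0.966, 0.003], [-0.966, 0.257, 0.002], [-0.003, -0.002, -1.0]]
wrist_force: [0.3, -2.6, 1.0]
gripper_width: 0.298
```

```bash
python3 - <<'E'
from h import *
plan((.549,.158,.0565),-105.2,1);print(sense()["ee_rot"][2])
grab("side","s5.png",(235,160,395,285),5)
E
```

```text
t 9.3 tcp [0.5382 0.1141 0.0573] yaw -104.9 w 0.298 F [ 0.3 -2.6  1. ] M [-0.69  0.24 -0.03] j [ 29.  25. -22.  -0. -43. -44.]
[-1.81, 0.03, 0.03, 0.04]
[-0.00256397 -0.00227775 -0.99999412]
```

View pics/s5.png

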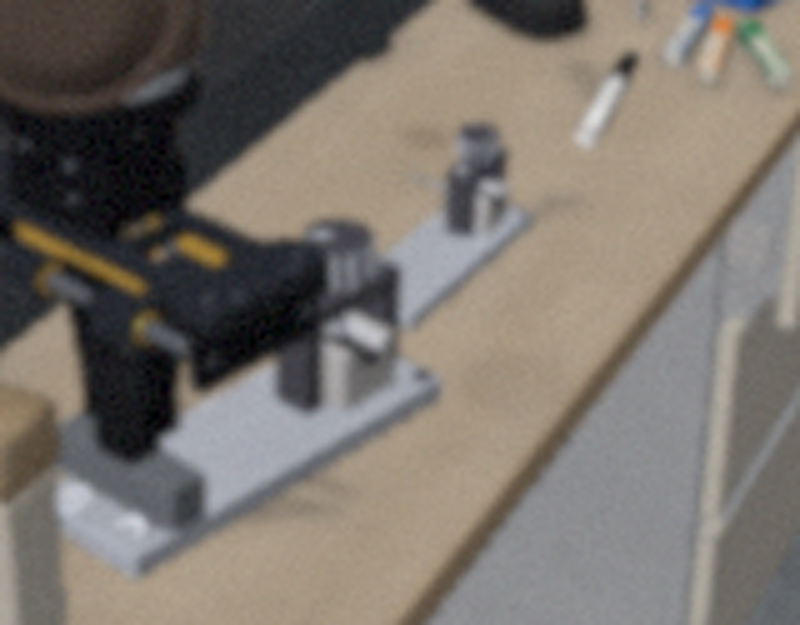

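>>> servo_tool([
  {"slide": [-0.3,0,0],"spin": 0},
  {"slide": [-0.3,0,0],"spin": 0},
  {"slide": [-0.3,0,0],"spin": 0},
  {"slide": [-0.3,0,0],"spin": 0},
  {"slide": [-0.3,0,0],"spin": 0},
  {"slide": [-0.3,0,0],"spin": 0},
  {"slide": [-0.2,0,0],"spin": 0},
])

```text
time_s: 10.05
tcp_pos: [0.5529, 0.1696, 0.0564]
ee_rot: [[-0.256, -0.967, 0.005], [-0.967, 0.256, 0.005], [-0.006, -0.003, -1.0]]
wrist_force: [-0.9, 0.7, -1.4]
gripper_width: 0.299
```

```bash
python3 - <<'E'
from h import *
plan((.549,.158,.0565),-105.2,1);print(sense()["ee_rot"][2])
grab("side","s6.png",(235,160,395,285),5)
grab("wrist","w6.png")
E
```

```text
t 10.05 tcp [0.5529 0.1696 0.0564] yaw -104.9 w 0.299 F [-0.9  0.7 -1.4] M [-0.01  0.07 -0.05] j [ 33.  27. -18.  -0. -44. -48.]
[0.49, 0.03, -0.0, 0.04]
[-0.00620162 -0.00344407 -0.99997484]
```

View pics/s6.png

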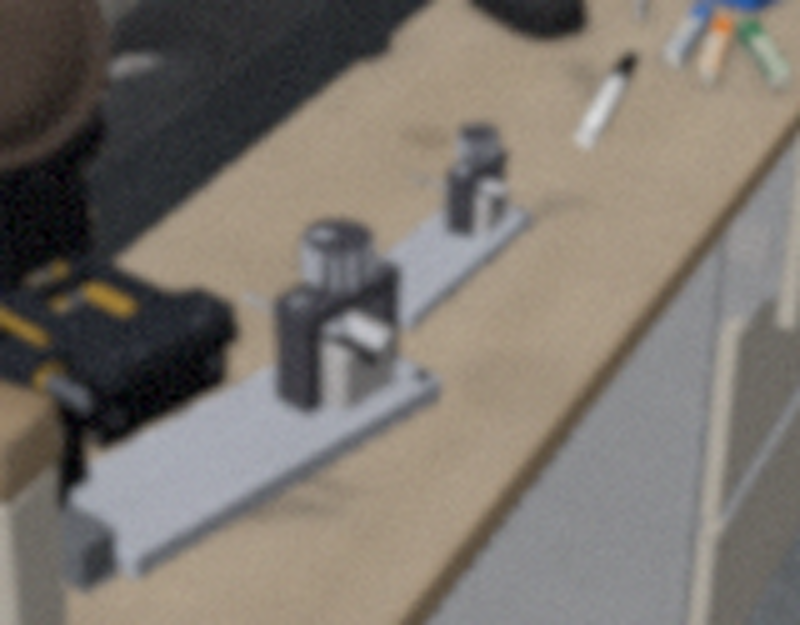

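View pics/w6.png

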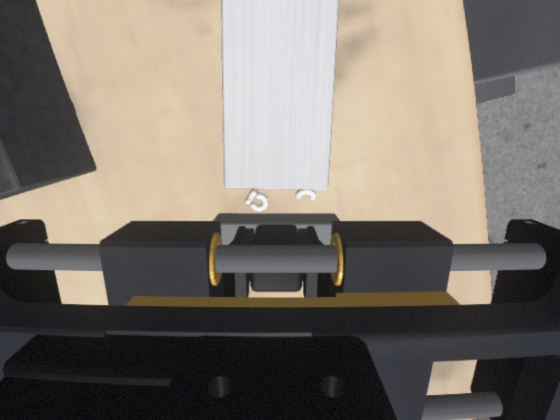

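```bash
python3 - <<'E'
from h import *
c=grab("wrist","w7.png",(210,160,350,260),5.7)
for p in [(256,200),(306,195)]: print(atz(c,p,.003))
E
```

```text
[0.56458491 0.15348031 0.003     ]
[0.52707151 0.15937543 0.003     ]
```

View pics/w7.png

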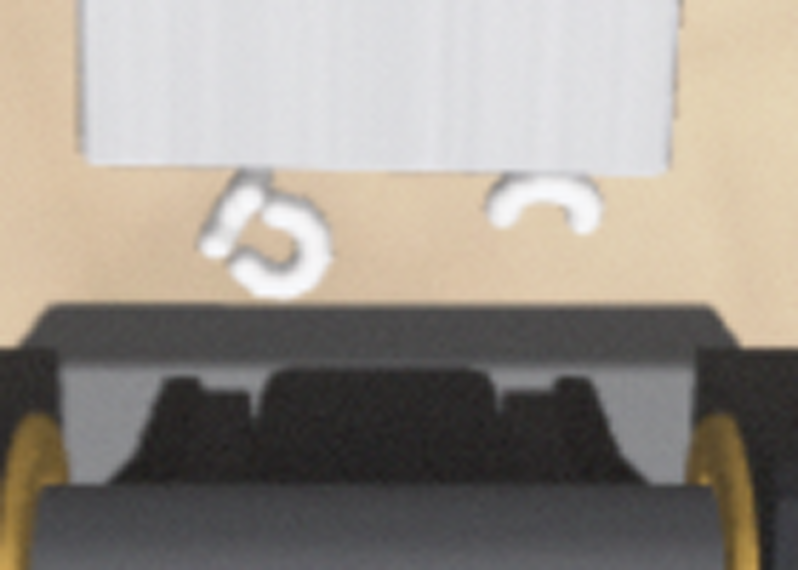

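>>> servo_tool([
  {"slide": [-0.3,0,-0.5],"spin": 0},
  {"slide": [-0.4,0,-0.9],"spin": 0},
  {"slide": [-0.4,0,-0.9],"spin": 0},
  {"slide": [-0.4,0,-0.6],"spin": 0},
])

```text
time_s: 10.6
tcp_pos: [0.5589, 0.2021, 0.1276]
ee_rot: [[-0.261, -0.965, -0.005], [-0.965, 0.261, -0.0], [0.002, 0.005, -1.0]]
wrist_force: [-0.3, -0.4, -1.0]
gripper_width: 0.297
```

```bash
python3 - <<'E'
from h import *
plan((.549,.158,.0565),-105.2,1)
c=grab("wrist","w8.png")
q=proj(c,(.555,.155,.003)).astype(int);print(q)
x,y=q;f=c["frame"][max(0,y-45):y+45,x-60:x+60,::-1];cv2.imwrite("pics/w8c.png",cv2.resize(f,None,fx=6.6,fy=6.6,interpolation=cv2.INTER_CUBIC));print(x-60,y-45)
np.save("/tmp/c8.npy",c,allow_pickle=True)
E
```

```text
t 10.6 tcp [0.5589 0.2021 0.1276] yaw -105.1 w 0.297 F [-0.3 -0.4 -1. ] M [ 0.09 -0.02 -0.01] j [ 35.  24. -11.  -0. -55. -50.]
[1.81, -0.08, 2.85, 0.01]
[266 149]
206 104
```

View pics/w8c.png

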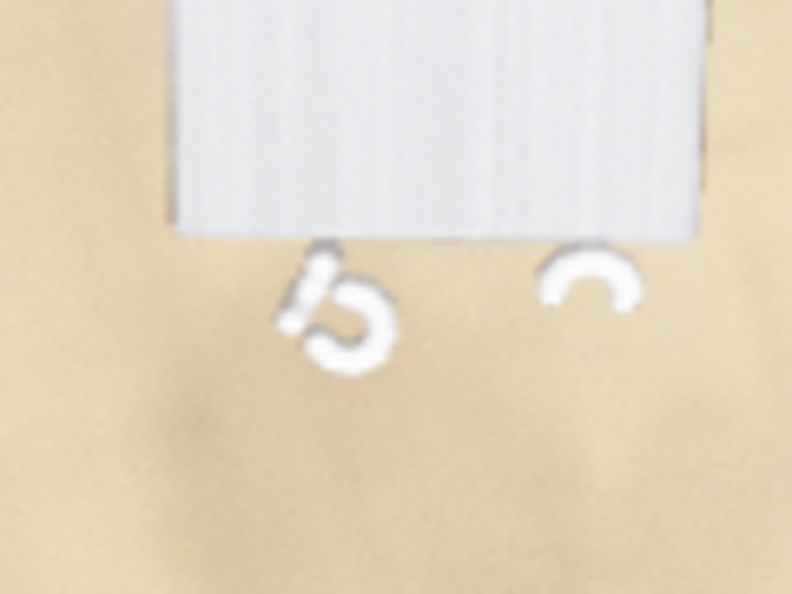

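```bash
python3 - <<'E'
from h import *
c=np.load("/tmp/c8.npy",allow_pickle=True).item();s=sense()
R=s["ee_rot"];e=R.T@(c["eye"]-s["tcp_pos"]);Q=R.T@c["rotation"]
R0=np.array([[-0.256,-0.967,0.005],[-0.967,0.256,0.005],[-0.006,-0.003,-1.0]]);u,_,v=np.linalg.svd(R0);R0=u@v
T0=np.array([.5529,.1696,.0564]);d=dict(c);d["eye"]=T0+R0@e;d["rotation"]=R0@Q
f7=lambda p:(p[0]/5.7+210-.41,p[1]/5.7+160-.41);f8=lambda p:(p[0]/6.6+206-.42,p[1]/6.6+104-.42)
for n,a,b in [("end",(213,245),(291,323)),("mid",(235,212),(310,290)),("near",(252,182),(325,256)),("flatL",(283,285),(350,362)),("flatR",(545,188),(590,258)),("plate corner",(668,172),(692,238)),("plateL",(83,162),(178,235))]:
    r1,r2=ray(d,f7(a)),ray(c,f8(b));A=np.stack([r1,-r2],1);t=np.linalg.lstsq(A,c["eye"]-d["eye"],rcond=None)[0]
    p1=d["eye"]+r1*t[0];p2=c["eye"]+r2*t[1];print(n,((p1+p2)/2*1000).round(1),np.linalg.norm(p1-p2)*1000)
E
```

```text
end [572.7 154.8 -16.2] 1.5773982212082098
mid [568.2 150.6 -14.7] 1.7687979054341836
near [564.  146.1  -9.6] 1.8795914490902257
flatL [565.  163.2 -16.6] 2.378427467763599
flatR [525.4 156.5  -4.7] 1.849511744798666
plate corner [510.2 157.    2.4] 2.8634349201576423
plateL [584.9 137.2  -7.7] 1.0014042562765975
```

The two views put two chips flat on the desk and the third on edge beside the plate, with its top at roughly 6-13 mm after removing the view bias. That puts its origin at about 6.5 mm. I'll stand the scraper down here, clear of the chips.

>>> servo_tool([
  {"slide": [-0.5,0,0.3],"spin": 0},
  {"slide": [-0.5,0,0.6],"spin": 0},
  {"slide": [-0.2,0,0.8],"spin": 0},
  {"slide": [0,0,0.7],"spin": 0},
  {"slide": [0,0,0.4],"spin": 0},
])

```text
time_s: 11.15
tcp_pos: [0.5675, 0.2351, 0.0523]
ee_rot: [[-0.261, -0.965, -0.003], [-0.965, 0.261, 0.002], [-0.001, 0.004, -1.0]]
wrist_force: [-1.8, -0.2, -1.5]
gripper_width: 0.297
```

```bash
python3 - <<'E'
from h import *
plan((.565,.235,.041),-105.2,1);print(sense()["ee_rot"][2])
E
```

```text
t 11.15 tcp [0.5675 0.2351 0.0523] yaw -105.1 w 0.297 F [-1.8 -0.2 -1.5] M [0.02 0.12 0.02] j [ 37.  30. -13.  -0. -47. -52.]
[0.03, 0.1, 0.45, 0.01]
[-7.93076661e-04  3.50815037e-03 -9.99993532e-01]
```

>>> servo_tool([
  {"slide": [0,0,0.25],"spin": 0},
  {"slide": [0,0,0.12],"spin": 0},
  {"slide": [0,0,0.05],"spin": 0},
])

```text
time_s: 11.45
tcp_pos: [0.5655, 0.2347, 0.0404]
ee_rot: [[-0.259, -0.966, -0.009], [-0.966, 0.259, -0.004], [0.006, 0.008, -1.0]]
wrist_force: [-3.7, -1.8, 9.1]
gripper_width: 0.297
```

```bash
python3 - <<'E'
from h import *
plan((.565,.235,.041),-105.2,1);print(sense()["ee_rot"][2])
E
```

```text
t 11.45 tcp [0.5655 0.2347 0.0404] yaw -105.0 w 0.297 F [-3.7 -1.8  9.1] M [-0.46  0.96 -0.09] j [ 38.  31. -13.  -0. -46. -52.]
[-0.01, 0.02, -0.03, 0.02]
[ 0.00626776  0.00800474 -0.99994832]
```

>>> servo_tool([
  {"slide": [0,0,-0.03],"spin": 0},
  {"slide": [0,0,0],"spin": 0},
  {"slide": [0,0,0],"spin": 0},
  {"slide": [0,0,0],"spin": 0},
  {"slide": [0,0,0],"spin": 0},
  {"slide": [0,0,0],"spin": 0},
], gripper=0)

```text
time_s: 12.05
tcp_pos: [0.567, 0.2353, 0.0424]
ee_rot: [[-0.259, -0.966, -0.006], [-0.966, 0.259, -0.002], [0.003, 0.005, -1.0]]
wrist_force: [0.2, 0.1, 0.0]
gripper_width: 0.762
```

```bash
python3 - <<'E'
from h import *
plan((.565,.235,.2),-105.2,1);print(sense()["ee_rot"][2])
grab("wrist","w9.png")
E
```

```text
t 12.05 tcp [0.567  0.2353 0.0424] yaw -105.0 w 0.762 F [0.2 0.1 0. ] M [0.04 0.12 0.04] j [ 38.  31. -13.  -0. -46. -52.]
[0.03, 0.08, -6.31, 0.03]
[ 0.00346431  0.00499134 -0.99998154]
```

View pics/w9.png

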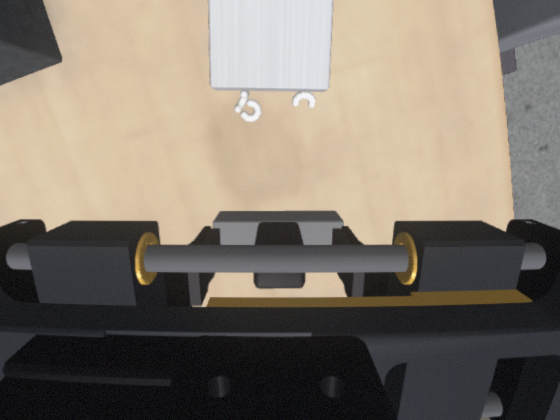

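The scraper stands free, with all three chips lying at the plate's end. Raise, then travel to the screw.

>>> servo_tool([
  {"slide": [0,0,-0.4],"spin": 0},
  {"slide": [0,0,-0.8],"spin": 0},
  {"slide": [0,0,-1],"spin": 0},
  {"slide": [0,0,-1],"spin": 0},
  {"slide": [0,0,-1],"spin": 0},
  {"slide": [0,0,-0.8],"spin": 0},
  {"slide": [0,0,-0.5],"spin": 0},
])

```text
time_s: 12.8
tcp_pos: [0.5671, 0.2346, 0.1867]
ee_rot: [[-0.259, -0.966, -0.008], [-0.966, 0.259, -0.005], [0.007, 0.007, -1.0]]
wrist_force: [0.6, 0.0, -0.9]
gripper_width: 1.0
```

```bash
python3 - <<'E'
from h import *
plan((.4993,-.0234,.17),-45,14);print(sense()["ee_rot"][2])
E
```

```text
t 12.8 tcp [0.5671 0.2346 0.1867] yaw -105.0 w 1.0 F [ 0.6  0.  -0.9] M [0.08 0.05 0.01] j [ 38.  23.  -4.  -0. -64. -52.]
[0.76, -0.0, 0.05, -0.54]
[0.76, 0.05, 0.05, -0.54]
[0.75, 0.11, 0.05, -0.54]
[0.74, 0.17, 0.05, -0.54]
[0.73, 0.22, 0.05, -0.54]
[0.71, 0.28, 0.05, -0.54]
[0.69, 0.33, 0.05, -0.54]
[0.66, 0.38, 0.05, -0.54]
[0.63, 0.43, 0.05, -0.54]
[0.6, 0.47, 0.05, -0.54]
[0.56, 0.52, 0.05, -0.54]
[0.52, 0.56, 0.05, -0.54]
[0.48, 0.59, 0.05, -0.54]
[0.43, 0.63, 0.05, -0.54]
[ 0.00674166  0.00680567 -0.99995412]
```

>>> servo_tool([
  {"slide": [0.76,0,0.02],"spin": -0.54},
  {"slide": [0.76,0.05,0.02],"spin": -0.54},
  {"slide": [0.75,0.11,0.02],"spin": -0.54},
  {"slide": [0.74,0.17,0.02],"spin": -0.54},
  {"slide": [0.73,0.22,0.02],"spin": -0.54},
  {"slide": [0.71,0.28,0.02],"spin": -0.54},
  {"slide": [0.69,0.33,0.02],"spin": -0.54},
  {"slide": [0.66,0.38,0.02],"spin": -0.54},
])

```text
time_s: 13.6
tcp_pos: [0.5312, 0.0847, 0.1934]
ee_rot: [[0.362, -0.932, 0.006], [-0.932, -0.362, 0.003], [-0.0, -0.007, -1.0]]
wrist_force: [0.8, -0.5, -0.1]
gripper_width: 1.001
```

```bash
python3 - <<'E'
from h import *
c=grab("top","t3.png",(180,185,310,250),6)
plan((.4993,-.0234,.15),-45,8);print(sense()["ee_rot"][2])
E
```

```text
t 13.65 tcp [0.53   0.0826 0.1935] yaw -68.7 w 0.997 F [-1.5 -1.3  0.3] M [-0.16  0.33 -0.04] j [ 26.  15. -15.   0. -60.  -5.]
[0.44, 0.34, 0.22, -0.37]
[0.42, 0.36, 0.22, -0.37]
[0.4, 0.38, 0.22, -0.37]
[0.38, 0.4, 0.22, -0.37]
[0.36, 0.42, 0.22, -0.37]
[0.34, 0.44, 0.22, -0.37]
[0.31, 0.45, 0.22, -0.37]
[0.29, 0.47, 0.22, -0.37]
[-2.54953583e-05 -5.22372676e-03 -9.99986356e-01]
```

View pics/t3.png

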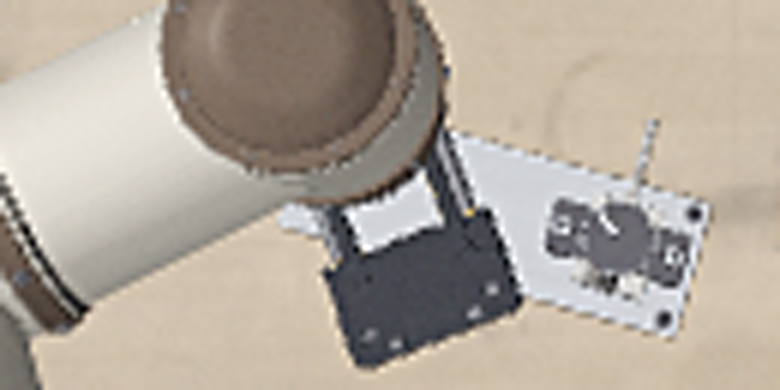

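>>> servo_tool([
  {"slide": [0.44,0.34,0.1],"spin": -0.37},
  {"slide": [0.42,0.36,0.1],"spin": -0.37},
  {"slide": [0.4,0.38,0.1],"spin": -0.37},
  {"slide": [0.38,0.4,0.1],"spin": -0.37},
  {"slide": [0.36,0.42,0.1],"spin": -0.37},
  {"slide": [0.34,0.44,0.1],"spin": -0.37},
  {"slide": [0.31,0.45,0.1],"spin": -0.37},
  {"slide": [0.29,0.47,0.1],"spin": -0.37},
])

```text
time_s: 14.45
tcp_pos: [0.4999, -0.0265, 0.1791]
ee_rot: [[0.716, -0.698, 0.015], [-0.698, -0.716, 0.004], [0.007, -0.013, -1.0]]
wrist_force: [-0.2, 0.2, -0.2]
gripper_width: 0.997
```

```bash
python3 - <<'E'
from h import *
plan((.4993,-.0234,.15),-45,1);print(sense()["ee_rot"][2])
c=grab("wrist","w10.png"); print(proj(c,(.4993,-.0234,.103)))
np.save("/tmp/c10.npy",c,allow_pickle=True)
E
```

```text
t 14.45 tcp [ 0.4999 -0.0265  0.1791] yaw -44.3 w 0.997 F [-0.2  0.2 -0.2] M [0.02 0.15 0.03] j [ 16.  12. -21.  -0. -56.  30.]
[-0.1, -0.07, 1.16, 0.09]
[ 0.00732124 -0.01328154 -0.99988499]
[275.65797618 212.8541101 ]
```

View pics/w10.png

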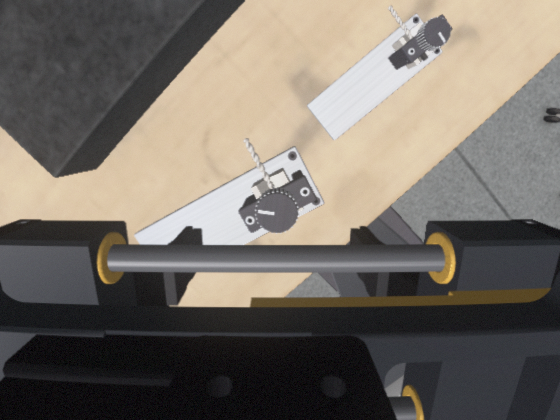

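```bash
python3 - <<'E'
from h import *
c=np.load("/tmp/c10.npy",allow_pickle=True).item()
f=c["frame"][180:240,235:320,::-1];cv2.imwrite("pics/w10c.png",cv2.resize(f,None,fx=9,fy=9,interpolation=cv2.INTER_CUBIC))
E
```

```text
(no output)
```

View pics/w10c.png

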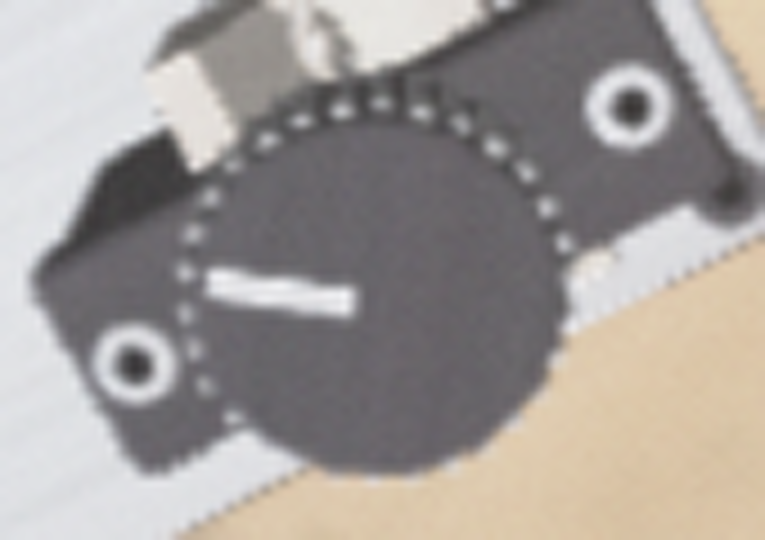

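```bash
cat >> h.py <<'E'
def rib(c,a,b,z=.104):
    A,B=atz(c,a,z),atz(c,b,z);d=A-B;ang=np.degrees(np.arctan2(d[1],d[0]))
    th=(164.76-ang)%360;print("rib ang",ang.round(1),"joint",np.radians(th).round(3),"tip",A.round(4))
E
python3 - <<'E'
from h import *
c=np.load("/tmp/c10.npy",allow_pickle=True).item()
g=lambda p:(p[0]/9+235-.44,p[1]/9+180-.44)
rib(c,g((207,282)),g((355,303))); print(atz(c,g((383,298)),.103))
plan((.499,-.0245,.081),-45,5)
E
```

```text
rib ang 37.5 joint 2.22 tip [ 0.5113 -0.0139  0.104 ]
[ 0.49855696 -0.02439776  0.103     ]
t 14.5 tcp [ 0.4988 -0.0278  0.1787] yaw -44.3 w 0.999 F [-0.9 -1.9 -0.3] M [-0.19  0.32  0.03] j [ 15.  12. -21.  -0. -56.  30.]
[-0.02, -0.02, 0.78, 0.02]
[-0.02, -0.02, 0.78, 0.02]
[-0.02, -0.02, 0.78, 0.02]
[-0.02, -0.02, 0.78, 0.02]
[-0.02, -0.02, 0.78, 0.02]
```

>>> servo_tool([
  {"slide": [-0.03,-0.05,0.5],"spin": 0},
  {"slide": [-0.03,-0.05,0.8],"spin": 0},
  {"slide": [0,0,0.9],"spin": 0},
  {"slide": [0,0,0.7],"spin": 0},
  {"slide": [0,0,0.3],"spin": 0},
])

```text
time_s: 15.0
tcp_pos: [0.504, -0.0239, 0.1018]
ee_rot: [[0.711, -0.702, 0.024], [-0.703, -0.711, 0.006], [0.013, -0.021, -1.0]]
wrist_force: [0.2, -0.0, 0.4]
gripper_width: 0.997
```

```bash
python3 - <<'E'
from h import *
plan((.499,-.0242,.081),-45,1);print(sense()["ee_rot"][2])
c=grab("wrist","w11.png",(100,120,460,330),2.2)
E
```

```text
t 15.0 tcp [ 0.504  -0.0239  0.1018] yaw -44.7 w 0.997 F [ 0.2 -0.   0.4] M [-0.07  0.17  0.01] j [ 16.  17. -27.   0. -45.  30.]
[-0.13, 0.15, 0.83, 0.04]
[ 0.01274157 -0.02090582 -0.99970025]
```

View pics/w11.png

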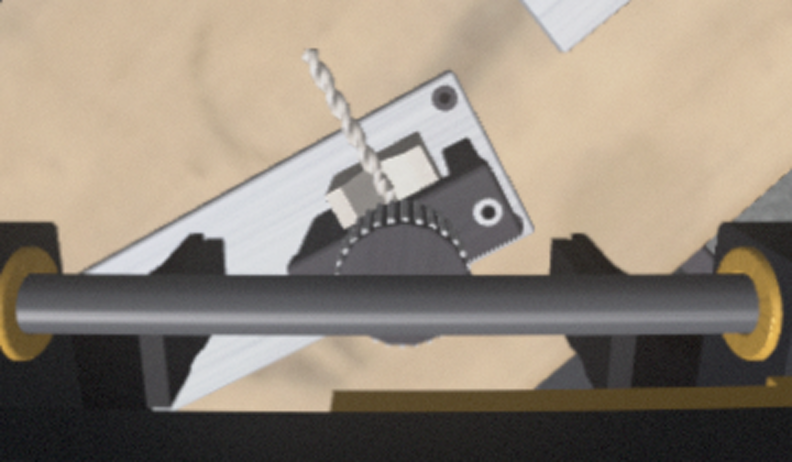

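>>> servo_tool([
  {"slide": [-0.1,0.15,0.4],"spin": 0},
  {"slide": [-0.03,0.03,0.3],"spin": 0},
  {"slide": [0,0,0.1],"spin": 0},
])

```text
time_s: 15.35
tcp_pos: [0.4998, -0.0242, 0.0817]
ee_rot: [[0.711, -0.703, 0.026], [-0.703, -0.711, 0.006], [0.014, -0.023, -1.0]]
wrist_force: [-0.7, -0.0, -0.4]
gripper_width: 0.997
```

```bash
python3 - <<'E'
from h import *
plan((.499,-.0242,.081),-45,1);print(sense()["ee_rot"][2])
E
```

```text
t 15.35 tcp [ 0.4998 -0.0242  0.0817] yaw -44.7 w 0.997 F [-0.7 -0.  -0.4] M [-0.02  0.2   0.02] j [ 16.  18. -29.   0. -41.  29.]
[-0.02, 0.02, 0.03, 0.04]
[ 0.01434879 -0.02317279 -0.9996285 ]
```

```bash
python3 - <<'E'
from h import *
c=grab("top","t4.png",(150,165,310,265),5)
E
```

```text
(no output)
```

View pics/t4.png

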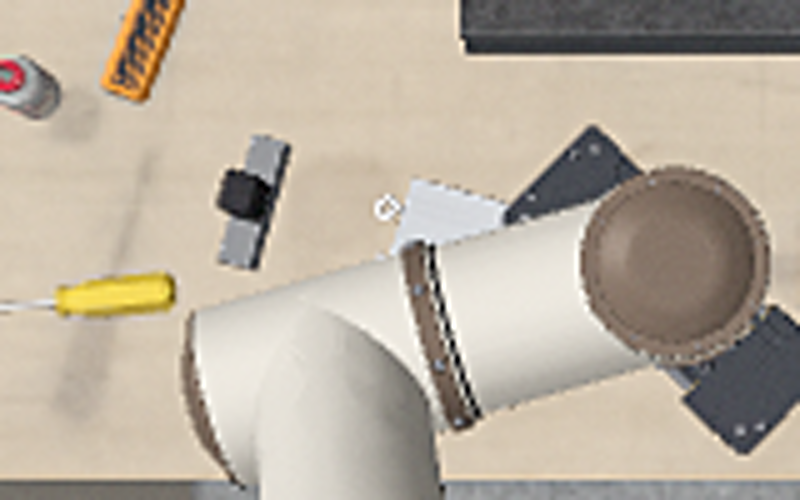

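The scraper stands at (255,200), and the chip pair is on the desk at (386,207), off the plate. Now grip the knob.

>>> servo_tool([
  {"slide": [0,0,0],"spin": 0},
  {"slide": [0,0,0],"spin": 0},
  {"slide": [0,0,0],"spin": 0},
  {"slide": [0,0,0],"spin": 0},
  {"slide": [0,0,0],"spin": 0},
  {"slide": [0,0,0],"spin": 0},
  {"slide": [0,0,0],"spin": 0},
  {"slide": [0,0,0],"spin": 0},
  {"slide": [0,0,0],"spin": 0},
  {"slide": [0,0,0],"spin": 0},
], gripper=255)

```text
time_s: 16.4
tcp_pos: [0.4996, -0.0253, 0.083]
ee_rot: [[0.711, -0.702, 0.026], [-0.703, -0.712, 0.005], [0.015, -0.022, -1.0]]
wrist_force: [-0.3, -1.3, -0.3]
gripper_width: 0.404
```

```bash
python3 - <<'E'
from h import *
plan((.499,-.0242,.081),-45,1);print(sense()["ee_rot"][2])
E
```

```text
t 16.4 tcp [ 0.4996 -0.0253  0.083 ] yaw -44.6 w 0.404 F [-0.3 -1.3 -0.3] M [-0.23  0.36  0.09] j [ 16.  18. -29.   0. -42.  29.]
[-0.05, -0.01, 0.08, 0.04]
[ 0.01501459 -0.02173443 -0.99965103]
```

>>> servo_tool([
  {"slide": [0,0,0],"spin": 0.5},
  {"slide": [0,0,0],"spin": 0.8},
  {"slide": [0,0,0],"spin": 0.8},
  {"slide": [0,0,0],"spin": 0.8},
  {"slide": [0,0,0],"spin": 0.8},
])

```text
time_s: 16.9
tcp_pos: [0.499, -0.0256, 0.083]
ee_rot: [[0.255, -0.967, 0.024], [-0.967, -0.255, 0.003], [0.003, -0.024, -1.0]]
wrist_force: [-0.1, -0.4, 1.6]
gripper_width: 0.408
```

```bash
python3 - <<'E'
from h import *
plan((.499,-.0242,.083),-45,1);print(sense()["ee_rot"][2])
E
```

```text
t 16.9 tcp [ 0.499  -0.0256  0.083 ] yaw -75.3 w 0.408 F [-0.1 -0.4  1.6] M [-0.36  0.47  0.09] j [ 16.  18. -29.   0. -42.  -1.]
[-0.05, -0.02, -0.0, -3.78]
[ 0.00277695 -0.02374703 -0.99971414]
```

>>> servo_tool([
  {"slide": [0,0,0],"spin": 0.8},
  {"slide": [0,0,0],"spin": 0.8},
  {"slide": [0,0,0],"spin": 0.8},
  {"slide": [0,0,0],"spin": 0.8},
  {"slide": [0,0,0],"spin": 0.8},
  {"slide": [0,0,0],"spin": 0.8},
  {"slide": [0,0,0],"spin": 0.8},
])

```text
time_s: 17.6
tcp_pos: [0.498, -0.0255, 0.083]
ee_rot: [[-0.527, -0.85, 0.02], [-0.85, 0.527, 0.002], [-0.012, -0.016, -1.0]]
wrist_force: [-1.0, -0.1, 0.7]
gripper_width: 0.4
```

```bash
python3 - <<'E'
from h import *
plan((.499,-.0242,.083),-45,1);print(sense()["ee_rot"][2])
E
```

```text
t 17.6 tcp [ 0.498  -0.0255  0.083 ] yaw -121.8 w 0.4 F [-1.  -0.1  0.7] M [-0.28  0.37  0.03] j [ 16.  18. -29.   0. -42. -48.]
[-0.06, -0.01, 0.0, -9.6]
[-0.01232637 -0.01636928 -0.99979003]
```

>>> servo_tool([
  {"slide": [0,0,0],"spin": 0.8},
  {"slide": [0,0,0],"spin": 0.8},
  {"slide": [0,0,0],"spin": 0.7},
])

```text
time_s: 17.9
tcp_pos: [0.4977, -0.0253, 0.083]
ee_rot: [[-0.776, -0.63, 0.019], [-0.631, 0.776, 0.001], [-0.016, -0.011, -1.0]]
wrist_force: [-0.2, -0.2, 0.9]
gripper_width: 0.405
```

>>> servo_tool([
  {"slide": [0,0,0],"spin": 0.5},
  {"slide": [0,0,0],"spin": 0.5},
])

```text
time_s: 18.1
tcp_pos: [0.4976, -0.0251, 0.083]
ee_rot: [[-0.859, -0.512, 0.019], [-0.512, 0.859, 0.001], [-0.016, -0.009, -1.0]]
wrist_force: [-1.5, 0.3, -0.1]
gripper_width: 0.406
```

```bash
python3 - <<'E'
from h import *
plan((.499,-.0242,.083),-45,1);print(sense()["ee_rot"][2])
E
```

```text
t 18.1 tcp [ 0.4976 -0.0251  0.083 ] yaw -149.2 w 0.406 F [-1.5  0.3 -0.1] M [-0.04  0.45  0.55] j [ 16.  18. -29.   0. -42. -75.]
[-0.07, 0.0, 0.0, -13.02]
[-0.016412   -0.00889062 -0.99982579]
```

The moment about z has jumped to 0.55 N m, so the screw has reached its stop. I'll press a little more and hold.

>>> servo_tool([
  {"slide": [0,0,0],"spin": 0.3},
  {"slide": [0,0,0],"spin": 0.2},
  {"slide": [0,0,0],"spin": 0.1},
  {"slide": [0,0,0],"spin": 0.1},
  {"slide": [0,0,0],"spin": 0.1},
])

```text
time_s: 18.6
tcp_pos: [0.4977, -0.0249, 0.0831]
ee_rot: [[-0.909, -0.417, 0.018], [-0.417, 0.909, -0.001], [-0.016, -0.008, -1.0]]
wrist_force: [-0.2, -0.9, 0.7]
gripper_width: 0.407
```

```bash
python3 - <<'E'
from h import *
plan((.499,-.0242,.083),-45,1);print(sense()["ee_rot"][2])
E
```

```text
t 18.6 tcp [ 0.4977 -0.0249  0.0831] yaw -155.4 w 0.407 F [-0.2 -0.9  0.7] M [-0.19  0.33  0.87] j [ 16.  18. -29.   1. -42. -82.]
[-0.06, 0.0, 0.0, -13.8]
[-0.01586898 -0.00849345 -0.99983801]
```

>>> servo_tool([
  {"slide": [0,0,0],"spin": -0.3},
])

```text
time_s: 18.7
tcp_pos: [0.4977, -0.0249, 0.0831]
ee_rot: [[-0.891, -0.453, 0.018], [-0.453, 0.891, -0.001], [-0.016, -0.009, -1.0]]
wrist_force: [-1.3, -2.2, 0.9]
gripper_width: 0.407
```

```bash
python3 - <<'E'
from h import *
plan((.499,-.0242,.083),-45,1)
E
```

```text
t 18.7 tcp [ 0.4977 -0.0249  0.0831] yaw -153.1 w 0.407 F [-1.3 -2.2  0.9] M [-0.48  0.17 -0.04] j [ 16.  18. -29.   0. -42. -79.]
[-0.06, 0.0, 0.0, -13.51]
```

>>> servo_tool([
  {"slide": [0,0,0],"spin": -0.3},
])

```text
time_s: 18.8
tcp_pos: [0.4977, -0.0249, 0.0831]
ee_rot: [[-0.872, -0.488, 0.018], [-0.489, 0.873, -0.0], [-0.016, -0.009, -1.0]]
wrist_force: [-1.0, -1.3, 0.5]
gripper_width: 0.406
```

```bash
python3 - <<'E'
from h import *
plan((.499,-.0242,.083),-45,1)
E
```

```text
t 18.8 tcp [ 0.4977 -0.0249  0.0831] yaw -150.8 w 0.406 F [-1.  -1.3  0.5] M [-0.38  0.25 -0.08] j [ 16.  18. -29.   0. -42. -77.]
[-0.06, -0.0, 0.0, -13.22]
```

>>> servo_tool([
  {"slide": [0,0,0],"spin": -0.8},
  {"slide": [0,0,0],"spin": -0.8},
  {"slide": [0,0,0],"spin": -0.8},
  {"slide": [0,0,0],"spin": -0.8},
  {"slide": [0,0,0],"spin": -0.8},
  {"slide": [0,0,0],"spin": -0.8},
  {"slide": [0,0,0],"spin": -0.8},
  {"slide": [0,0,0],"spin": -0.8},
  {"slide": [0,0,0],"spin": -0.8},
  {"slide": [0,0,0],"spin": -0.8},
])

```text
time_s: 19.8
tcp_pos: [0.4986, -0.0254, 0.0831]
ee_rot: [[0.065, -0.998, 0.021], [-0.998, -0.065, 0.006], [-0.005, -0.021, -1.0]]
wrist_force: [0.5, -1.5, 0.9]
gripper_width: 0.404
```

```bash
python3 - <<'E'
from h import *
plan((.499,-.0242,.083),-63,1)
E
```

```text
t 19.8 tcp [ 0.4986 -0.0254  0.0831] yaw -86.2 w 0.404 F [ 0.5 -1.5  0.9] M [-0.24  0.39 -0.08] j [ 16.  18. -28.  -0. -42. -12.]
[-0.05, -0.02, 0.0, -2.91]
```

>>> servo_tool([
  {"slide": [0,0,0],"spin": -0.8},
  {"slide": [0,0,0],"spin": -0.8},
  {"slide": [0,0,0],"spin": -0.8},
  {"slide": [0,0,0],"spin": -0.45},
  {"slide": [0,0,0],"spin": 0},
  {"slide": [0,0,0],"spin": 0},
])

```text
time_s: 20.4
tcp_pos: [0.499, -0.0253, 0.0831]
ee_rot: [[0.446, -0.895, 0.021], [-0.895, -0.446, 0.009], [0.001, -0.022, -1.0]]
wrist_force: [0.4, 0.2, 0.6]
gripper_width: 0.411
```

```bash
python3 - <<'E'
from h import *
plan((.499,-.0242,.083),-63,1)
c=grab("wrist","w12.png"); np.save("/tmp/c12.npy",c,allow_pickle=True)
d=grab("top","t5.png",(150,165,310,265),5);grab("side","s7.png",(235,160,395,285),5)
E
```

```text
t 20.4 tcp [ 0.499  -0.0253  0.0831] yaw -63.5 w 0.411 F [0.4 0.2 0.6] M [-0.23  0.54  0.12] j [ 16.  18. -28.  -0. -42.  11.]
[-0.04, -0.02, 0.0, -0.06]
```

View pics/w12.png

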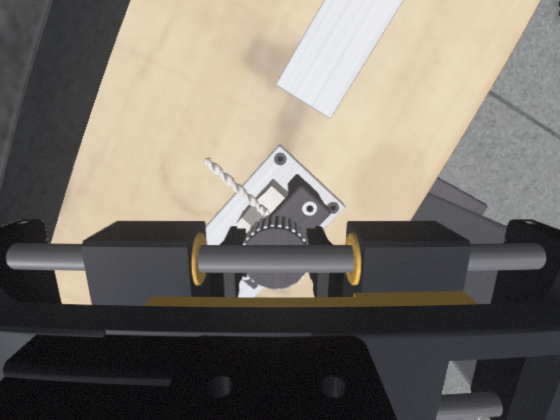

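View pics/s7.png

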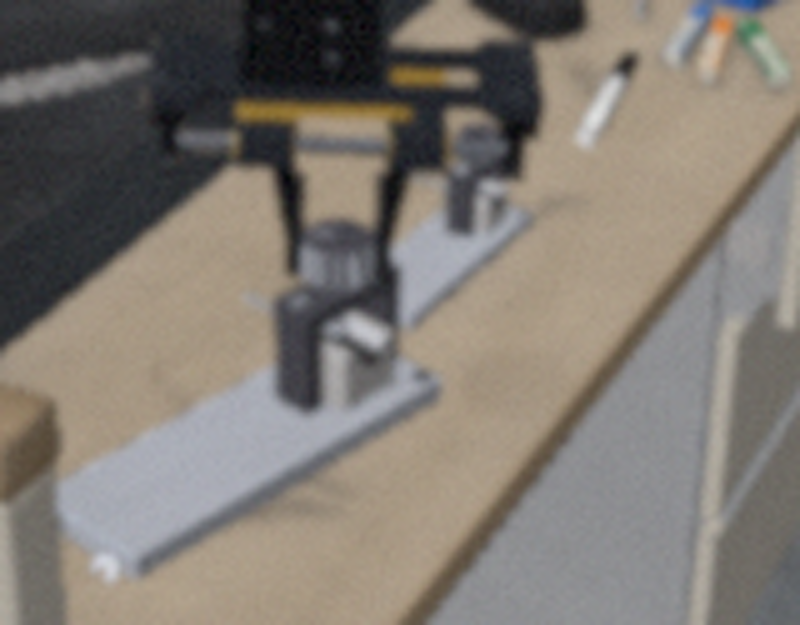

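```bash
python3 - <<'E'
from h import *
c=np.load("/tmp/c12.npy",allow_pickle=True).item()
f=c["frame"][195:305,215:345,::-1];cv2.imwrite("pics/w12c.png",cv2.resize(cv2.convertScaleAbs(f,alpha=1.4,beta=10),None,fx=5.4,fy=5.4,interpolation=cv2.INTER_CUBIC))
e=grab("side");f=e["frame"][195:235,285:325,::-1];cv2.imwrite("pics/s8c.png",cv2.resize(f,None,fx=14,fy=14,interpolation=cv2.INTER_CUBIC))
for th in (2.0,2.43,2.9):
    a=np.radians(164.76)-th; p=np.array([.4987+.017*np.cos(a),-.0243+.017*np.sin(a),.104]);q=proj(e,p);o=proj(e,(.4987,-.0243,.104));print(th,((q-[285,195])*14).round(),((o-[285,195])*14).round())
E
```

```text
2.0 [151. 177.] [238. 160.]
2.43 [144. 158.] [238. 160.]
2.9 [156. 138.] [238. 160.]
```

View pics/w12c.png

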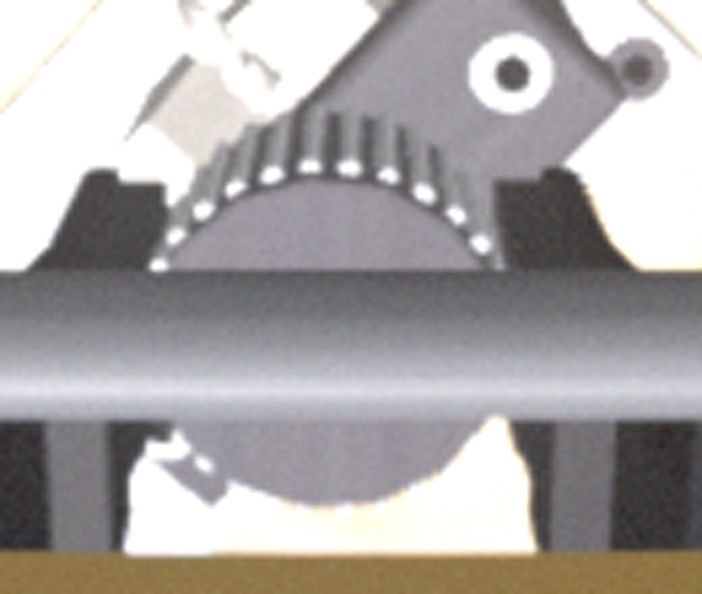

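View pics/s8c.png

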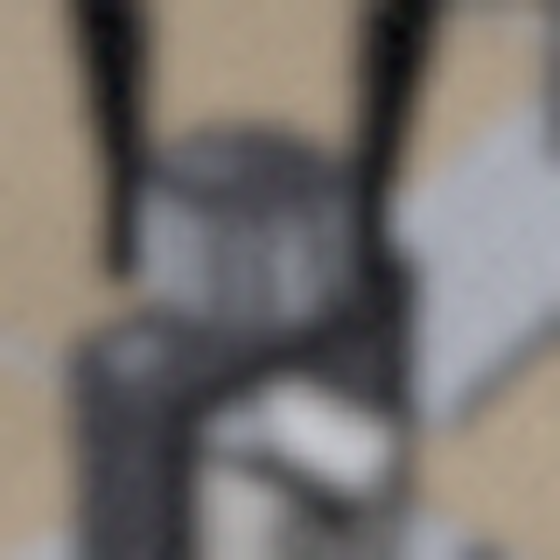

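```bash
python3 - <<'E'
from h import *
F=np.mean([optics.capture("side")["frame"][195:235,285:325,::-1].astype(float) for _ in range(12)],0)
F=np.clip((F-30)*1.8,0,255).astype(np.uint8)
cv2.imwrite("pics/s9c.png",cv2.resize(F,None,fx=14,fy=14,interpolation=cv2.INTER_CUBIC))
plan((.499,-.0242,.083),-63,1)
print(sense()["joint_velocities"].round(2))
E
```

```text
t 21.2 tcp [ 0.499  -0.0253  0.0831] yaw -63.4 w 0.403 F [0.1 0.4 1.3] M [-0.3   0.53 -0.13] j [ 16.  18. -28.  -0. -42.  11.]
[-0.04, -0.02, 0.0, -0.04]
[ 0.   -0.06  0.06  0.01  0.02  0.02]
```

View pics/s9c.png

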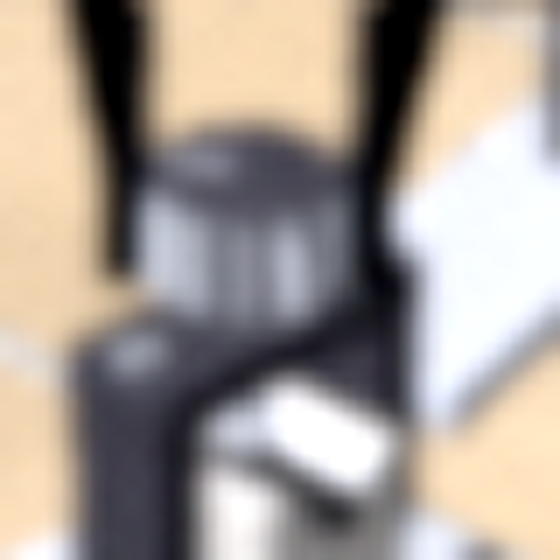

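View pics/t5.png

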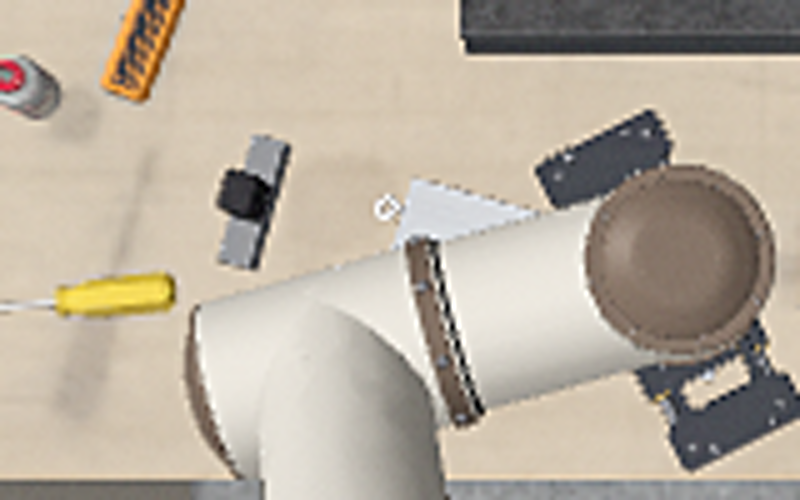

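```bash
python3 - <<'E'
from h import *
f=cv2.imread("pics/side0.png")[195:235,285:325].astype(float)
F=np.clip((f-30)*1.8,0,255).astype(np.uint8)
G=np.mean([optics.capture("side")["frame"][195:235,285:325,::-1].astype(float) for _ in range(4)],0);G=np.clip((G-30)*1.8,0,255).astype(np.uint8)
H=np.hstack([F,G])[5:25]
cv2.imwrite("pics/cmp.png",cv2.resize(cv2.convertScaleAbs(H,alpha=1.6,beta=-40),None,fx=10,fy=20,interpolation=cv2.INTER_CUBIC))
e=optics.capture("side")
for th in (2.0,2.22,2.43,2.65,2.9):
    a=np.radians(164.76)-th
    q=[proj(e,(.4987+r*np.cos(a),-.0243+r*np.sin(a),.104)) for r in (.016,.003)];print(th,(q[0]-[285,200]).round(1),(q[1]-[285,200]).round(1))
E
```

```text
2.0 [11.2  7.6] [15.9  6.6]
2.22 [10.8  6.9] [15.8  6.5]
2.43 [10.7  6.3] [15.8  6.4]
2.65 [10.9  5.7] [15.9  6.3]
2.9 [11.5  5. ] [16.   6.2]
```

View pics/cmp.png

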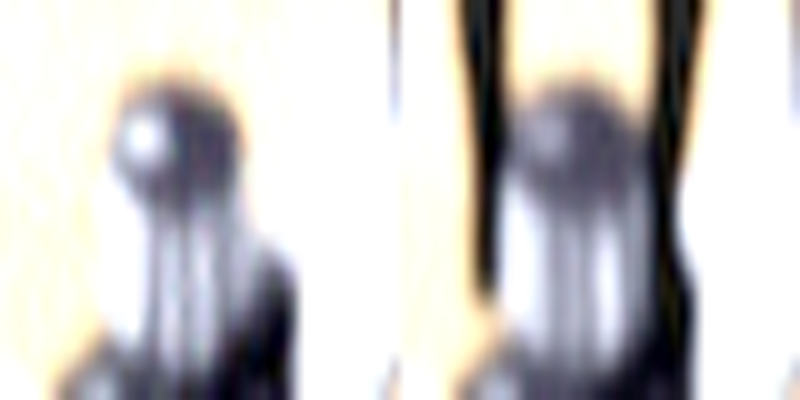

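The side view shows the rib at the spot expected for about 2.4 rad. The deck is clear and the scraper is standing. Handing in.

```bash
python3 - <<'E'
from h import *
s=sense();print(s["time_s"],s["tcp_pos"],s["gripper_width"]);print(r.finish_job())
E
```

```text
21.45 [ 0.4990025  -0.02533857  0.08310659] 0.40192708006696365
the job is handed in; nothing more can be done
None
```

I handed the job in at 21.5 s, with the fingers still gripping the thumbscrew's head; no verdict was reported.

**Chips:** I swept all three off the deck's open +y end with the scraper blade. The last pictures show the deck clear. Two chips lie flat on the desk. The third lies on its edge at the end of the plate. I estimate its origin at about 6.5 mm, under the 11 mm limit. My two-view height check had an offset of about 20 mm, so that figure is only relative to the plate and the flat chips.

**Scraper:** It stands upright and released at about (0.566, 0.235), on the left of the clamp rather than at its starting place.

**Thumbscrew:**
- **Seating:** I turned it clockwise until the moment about z rose to about 0.9 N m at the stop, and held it there for about 0.5 s. The grip appeared to slip a few degrees there.
- **Backing off:** I then backed it off about 89.5°, counted from where the head began to move, which puts the joint at about 2.44 rad.
- **Check:** The rib is hidden behind the gripper's rod in the wrist view. In the blurred side view it sits about where 2.4 rad predicts, which is a coarse check.
- **Final grip:** The opening is about 35 mm on the 36 mm head, and the grasp point is about 11 mm from the middle of the head.

**Bystanders:** The bottle, screwdriver and pen were not touched, and they look unmoved in the pictures.

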